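# Pack a plaster medallion tight on the carving board

### The job

Get the plaster medallion ready for carving: slide it up against both locating pegs of the carving board, then find by trial the packer that fits snugly in the gap between the stop and the medallion, the thickest that goes in without forcing, and stand it upright in the middle of that gap, pressed down fully onto the board. Plaster chips easily, so push, wedge and press gently; leave the packers you do not use off the carving board, and do not disturb anything else.

Things in the scene. Friction and masses are not known exactly. Their poses are not given: they have to be found in the camera images.
- board: carving board, black-faced plywood, 330 x 270 mm (its x, y), fixed to the table; its top is 24 mm above the table. Origin: centre of the board at table height; x points from the stop towards the two pegs
- peg_left (a point): left locating peg (+y side), upright steel dowel 16 mm in diameter and 26 mm tall, fixed on the board; this point is the centre of its foot on the board's top
- peg_right (a point): right locating peg (-y side), the same; 113 mm from the left one, centre to centre. The medallion belongs against both pegs
- stop_face (a point): foot, on the board's top, of the middle of the stop's flat face; x points level to the medallion, z up. The stop: aluminium angle bolted down, upright plate 50 mm wide (y), 26 tall, 10 thick, foot 52 mm back (-x), 8 high, screw heads to 16. With the medallion on both pegs the gap from this face to the nearest rim is 12.5 to 19.5 mm, different each time
- medallion: plaster medallion, 24 mm thick, relief up to 4 mm higher amid it, loose, 0.35 to 0.6 kg. Hand-cast, not truly round: the rim lies 77.5 to 82.6 mm from its origin (middle of the underside), its pose does not tell where. Starts some 3 to 11 mm short of the pegs, up to 5 mm to a side. Chips if pressed with over 40 N; sliding takes 2 to 6 N, up to 15 N while it rubs along a peg
- packer12: hardwood packing strip standing on its long edge: 12 mm thick (its x), 60 mm long (its y), 64 mm tall (z), about 35 g. Origin: centre of its underside, z up. Both long lower edges are bevelled, taking 2 mm off each side over the lowest 3 mm. Unmarked: the four differ only in thickness
- packer14: hardwood packing strip standing on its long edge: 14 mm thick (its x), 60 mm long (its y), 64 mm tall (z), about 40 g. Origin: centre of its underside, z up. Both long lower edges are bevelled, taking 2 mm off each side over the lowest 3 mm. Unmarked: the four differ only in thickness
- packer16: hardwood packing strip standing on its long edge: 16 mm thick (its x), 60 mm long (its y), 64 mm tall (z), about 46 g. Origin: centre of its underside, z up. Both long lower edges are bevelled, taking 2 mm off each side over the lowest 3 mm. Unmarked: the four differ only in thickness
- packer18: hardwood packing strip standing on its long edge: 18 mm thick (its x), 60 mm long (its y), 64 mm tall (z), about 52 g. Origin: centre of its underside, z up. Both long lower edges are bevelled, taking 2 mm off each side over the lowest 3 mm. Unmarked: the four differ only in thickness
- stand: wooden stand for the packers, 268 x 64 mm (its x, y), fixed, 18 mm high; four slots across it, each 22 mm wide (x) with a floor 4 mm above the table, at x = -96, -32, 32 and 96 mm; the packers stand in them in any order. Origin: centre of its underside
- knife: carving knife, steel, 125 mm long (its x), lying on the carving board beside the medallion; leave it
- pencil: brass propelling pencil, 135 mm long (its x), lying on the table; leave it
- brush: flat brush with dark wooden handle, 170 mm long (its x), lying on the table; leave it
- small_disc: small plaster medallion, 110 mm in diameter, 16 mm thick, flat on the table; leave it
- loupe: black eye loupe, a tube 44 mm in diameter and 28 mm tall, standing on the table; leave it
- modelling_tool: modelling tool, 165 mm long (its x), lying on the table; leave it

How it is judged:
On the way:
1. the medallion lies against both pegs (horizontal distance between any of medallion_c1, medallion_c2, medallion_c3, medallion_c4, medallion_c5, medallion_c6 and peg_left below 0.0815 m and horizontal distance between any of medallion_c1, medallion_c2, medallion_c3, medallion_c4, medallion_c5, medallion_c6 and peg_right below 0.0815 m and z of medallion in the frame of stop_face between -0.002 and 0.003 m), for 0.2 s.
At the end, for the whole second after the job is handed in: Medallion flat, still, its rim within 1.5 mm of both pegs. One packer still, upright and square (0.15 rad) in the gap, within 2.5 mm of the board's top and 12 mm of the stop's middle, at most 2.3 mm play, squeezed under 10 N. Other packers off the board (all of step 1 and linear speed of medallion below 0.01 m/s and (((z of packer12 in the frame of stop_face between -0.003 and 0.0025 m and y of packer12 in the frame of stop_face between -0.012 and 0.012 m and x of packer12 in the frame of stop_face between 0.002 and 0.016 m and angle between the x axis of packer12 and the x axis of stop_face, either way round below 0.15 rad and angle between packer12's own z axis and vertical below 0.15 rad and contact force between packer12 and medallion below 10 N and x of any of medallion_c1, medallion_c2, medallion_c3, medallion_c4, medallion_c5, medallion_c6 in the frame of stop_face below 0.0863 m) and linear speed of packer12 below 0.01 m/s and height (world z) of each of packer14, packer16, packer18 below 0.018 m) or ((z of packer14 in the frame of stop_face between -0.003 and 0.0025 m and y of packer14 in the frame of stop_face between -0.012 and 0.012 m and x of packer14 in the frame of stop_face between 0.002 and 0.016 m and angle between the x axis of packer14 and the x axis of stop_face, either way round below 0.15 rad and angle between packer14's own z axis and vertical below 0.15 rad and contact force between packer14 and medallion below 10 N and x of any of medallion_c1, medallion_c2, medallion_c3, medallion_c4, medallion_c5, medallion_c6 in the frame of stop_face below 0.0883 m) and linear speed of packer14 below 0.01 m/s and height (world z) of each of packer12, packer16, packer18 below 0.018 m) or ((z of packer16 in the frame of stop_face between -0.003 and 0.0025 m and y of packer16 in the frame of stop_face between -0.012 and 0.012 m and x of packer16 in the frame of stop_face between 0.002 and 0.016 m and angle between the x axis of packer16 and the x axis of stop_face, either way round below 0.15 rad and angle between packer16's own z axis and vertical below 0.15 rad and contact force between packer16 and medallion below 10 N and x of any of medallion_c1, medallion_c2, medallion_c3, medallion_c4, medallion_c5, medallion_c6 in the frame of stop_face below 0.0903 m) and linear speed of packer16 below 0.01 m/s and height (world z) of each of packer12, packer14, packer18 below 0.018 m) or ((z of packer18 in the frame of stop_face between -0.003 and 0.0025 m and y of packer18 in the frame of stop_face between -0.012 and 0.012 m and x of packer18 in the frame of stop_face between 0.002 and 0.016 m and angle between the x axis of packer18 and the x axis of stop_face, either way round below 0.15 rad and angle between packer18's own z axis and vertical below 0.15 rad and contact force between packer18 and medallion below 10 N and x of any of medallion_c1, medallion_c2, medallion_c3, medallion_c4, medallion_c5, medallion_c6 in the frame of stop_face below 0.0923 m) and linear speed of packer18 below 0.01 m/s and height (world z) of each of packer12, packer14, packer16 below 0.018 m))); the robot touches nothing.
It fails at once if a packer is forced against the plaster medallion with more than 40 N (contact force between any of packer12, packer14, packer16, packer18 and medallion above 40 N).
It fails at once if the gripper presses the plaster medallion with more than 40 N (contact force between any of the fingers, the arm and medallion above 40 N).
It fails at once if the medallion is tipped or lifted off the board (angle between medallion's own z axis and vertical above 0.12 rad or z of medallion in the frame of stop_face above 0.012 m).
It fails at once if another thing on the bench is shifted by more than 30 mm (distance of any of knife, pencil, brush, small_disc, loupe, modelling_tool from where it was at the start of the episode above 0.03 m).
It also fails if it takes over 72 s, if anything falls off the work surface, if the arm or the gripper's body presses on something with over 40 N, if the wrist force passes 120 N, or if a joint passes its speed limit or range.

### The arm

A 6-joint arm with a two-finger parallel gripper is mounted at the origin on the work surface. World frame = base frame: x ahead of the robot, y to its left, z up, the work surface at z = 0. Lengths are in m, angles in rad, forces in N, time in s.
With the tool pointing down it reaches from about 0.25 to 0.775 m from the base axis. Payload 4 kg.
Tool frame: the origin (TCP) lies at the very end of the fingers, on their centre line; the grasp point (between the pads) lies 19 mm behind it; z points along the fingers, y is the direction in which the jaws open and shut (so a half turn about z gives the same grasp; the last joint's range is limited). The gripper opens to 85 mm and grips with 20 to 120 N. Pads are 22 mm wide; open, the fingers measure 114 mm over their backs; the gripper's body (76 mm by 85 mm) begins 54 mm behind the grasp point. The pads swing forward as they close: fully open they stand 13 mm farther back than shut.
Start: joints at [1.147, 0.087, 1.371, -0, 1.684, -0.103], TCP at [0.173, 0.522, 0.231] pointing down, gripper open.
Joint ranges: [-3.1, 3.1], [-0.76, 2.03], [0.27, 2.55], [-1.08, 4.22], [0.17, 2.65], [-2.57, 2.57]. Speed limits (rad/s): [2.79, 2.79, 3.14, 3.14, 3.14, 3.14].

### API

Orientations are given as [roll, pitch, yaw] about the fixed x, y, z axes, in that order (R = Rz(yaw) Ry(pitch) Rx(roll)).
In Python, from cell import bot, viewer gives the robot as it stands. The module is installed in compiled form; this text tells all that it offers.
- The arm moves only by the tool step_arm, never from a script. Its arguments are lists of equal length, an entry for each row: "claw": the gripper command: -1 is fully open, 1 is shut, values between are in proportion; "translation": the shift along the world's x, y, z in mm, a list of three; "roll": the turn about the world's z in rad. In form: {"claw": [claw, ...], "translation": [[dx, dy, dz], ...], "roll": [roll, ...]}. A call has 1 to 8 rows; each row is the pose to reach, as a shift and turn from the pose commanded when the call began; what a row does not reach only later rows make up. A row lasts 1/12 s, in which the tool goes at most 41.7 mm and 7.16 degrees, less where a joint would pass 70% of its speed; a pose out of reach is approached as far as the arm can. A call with a gripper value outside its range is refused whole. The fingers move at their own pace and stop on an object; "grip_force" is the grip in N (left out, the last holds). Time passes only in rows, so rows that repeat a pose let the fingers close. It gives the time, the measured TCP pose, the force and the opening at its end, in the units of the state.
- bot.observe(): the state, without advancing time (a new reading comes with each control period).
- viewer.camera(name): name is "scene" or "top" or "wrist"; returns a dict with "color" (480x640x3 uint8, red, green, blue), "depth" (480x640 float32, m along the optical axis (not along the pixel's ray), 0 where there is no reading), "fov_y" (degrees; the focal length in pixels is half the picture's height over the tangent of half this angle, whatever the lens; pixels are square), "cx", "cy" (the principal point, pixels), "pose" (4x4, takes a point from camera to world coordinates); the wrist camera has in their place "T_tool_cam" (4x4, takes a point from camera to tool coordinates, whose origin is the TCP and whose axes are the flange's). Camera axes: x right, y down, z forward; pixel columns grow to the right and rows downward; lengths in m; the calibration is good to about 2 mm. A picture is of the moment at which its call begins: read the wrist's pose just before it.
- bot.close_job(): hands the job in, once; it reports no verdict.
The state is a dict: "time": time; "joints": joint angles; "dq": joint speeds; "tau": joint torques, N m; "tool_pos": TCP position; "eef_rot": TCP orientation; "ft_force": force on the tool from outside, world axes, zero at the start; "ft_torque": the same for the moment, N m; "width": finger opening in m.
Only numpy, scipy, OpenCV 4.12 (cv2) and the standard library are available. Lean on these libraries where they do the work, as an engineer would, in place of code of your own. Each camera call takes 0.05 s, during which the arm holds its last target.

## Working session

There is one attempt and no reset: what is moved stays moved. The work goes in short steps, Python scripts to look and compute and a tool call to move; the robot and the scene stay as the last step left them, time stands still between calls to the robot, and variables do not carry over. Pictures are saved under pics/ and viewed, and the job is handed in when it is done.

Besides the shell and the picture viewer there is one more tool, called after "Call:" as name([rows], argument=value, ...), one row to a line, values as JSON. step_arm: Moves the arm, as the interface text tells. Its arguments: {"type":"object","properties":{"claw":{"type":"array"},"translation":{"type":"array"},"roll":{"type":"array"},"grip_force":{"type":"number"}},"required":["claw","translation","roll"]}

```bash
mkdir -p pics; ls; cat > h.py <<'E'
import numpy as np, cv2
from cell import bot, viewer
def shot(n,save=None):
    c=viewer.camera(n)
    if save: cv2.imwrite('pics/'+save,c['color'][:,:,::-1])
    return c
def K(c):
    h=c['color'].shape[0]; f=h/2/np.tan(np.radians(c['fov_y'])/2); return f
def toW(c,u,v,z=None,P=None):
    f=K(c); P=c['pose'] if P is None else P
    r=np.array([(u-c['cx'])/f,(v-c['cy'])/f,1.0]); d=P[:3,:3]@r
    if z is None: return P[:3,3]+d*c['depth'][int(v),int(u)]
    return P[:3,3]+d*(z-P[2,3])/d[2]
E
python3 - <<'E'
from h import *
s=bot.observe(); print({k:np.round(v,3) for k,v in s.items()})
for n in['top','scene','wrist']:
    c=shot(n,n+'0.png'); print(n,c['fov_y'],c['cx'],c['cy'],np.round(c.get('pose',c.get('T_tool_cam')),3).tolist())
    np.savez(n+'0.npz',**c)
E
```

```text
pics
{'time': np.float64(0.0), 'joints': array([ 1.147,  0.088,  1.372, -0.   ,  1.684, -0.103]), 'dq': array([-0.001, -0.001, -0.001, -0.   , -0.001,  0.001]), 'tau': array([-0.0000e+00, -3.5187e+01, -3.1327e+01, -0.0000e+00,  1.1000e-02,
        0.0000e+00]), 'tool_pos': array([0.173, 0.521, 0.23 ]), 'eef_rot': array([-3.139, -0.   ,  2.821]), 'ft_force': array([-0.409, -0.478,  0.491]), 'ft_torque': array([ 0.02 , -0.004,  0.03 ]), 'width': np.float64(0.085)}
top 48.948583898170405 321.9990977948945 239.72227287962852 [[0.084, -0.972, 0.22, 0.345], [-0.996, -0.083, 0.013, -0.018], [0.005, -0.221, -0.975, 1.129], [0.0, 0.0, 0.0, 1.0]]
scene 56.75309580210949 322.24659692623266 232.33840984068422 [[0.598, 0.527, -0.604, 1.175], [0.801, -0.381, 0.461, -0.456], [0.013, -0.76, -0.65, 0.698], [0.0, 0.0, 0.0, 1.0]]
wrist 58.38801322121106 320.31354960441087 235.807611686061 [[0.0, -0.965, -0.263, 0.067], [1.0, 0.0, 0.0, 0.001], [-0.0, -0.263, 0.965, -0.144], [0.0, 0.0, 0.0, 1.0]]
```

View pics/top0.png

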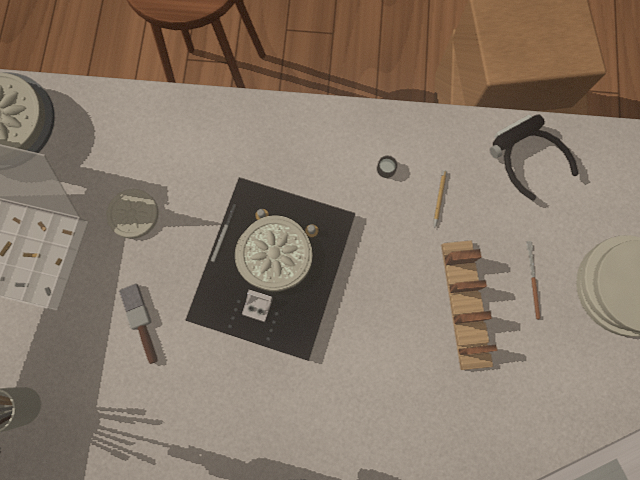

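View pics/scene0.png

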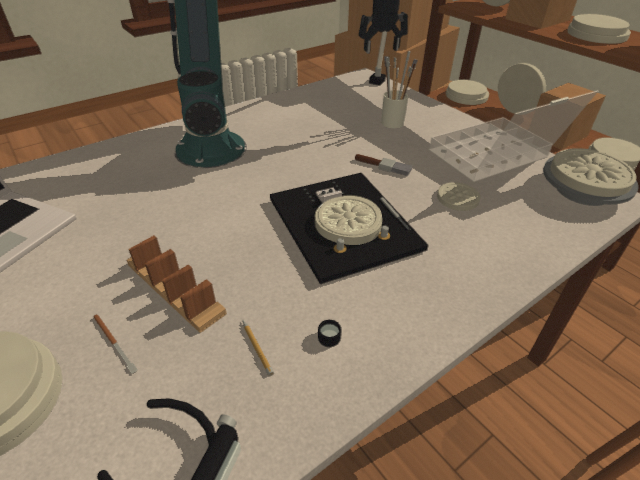

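View pics/wrist0.png

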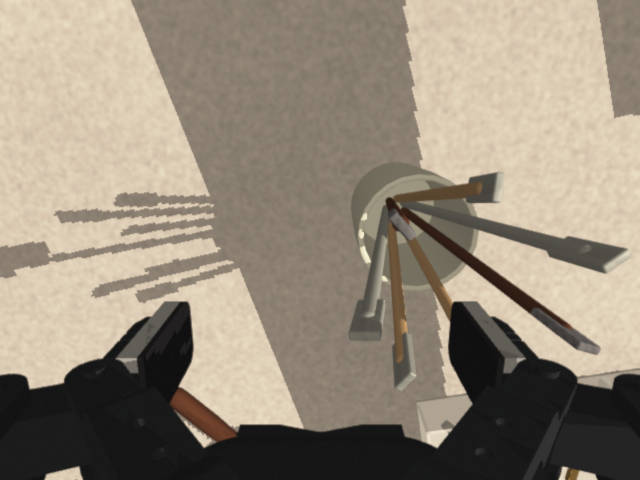

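```bash
python3 - <<'E'
from h import *
c=dict(np.load('top0.npz')); 
f=K(c);print(f)
print('board corners',[np.round(toW(c,u,v,.024)*1000,1)[:2].tolist() for u,v in [(239,178),(355,213),(309,360),(187,320)]])
print('pegs top',[np.round(toW(c,u,v,.05)*1000,1)[:2].tolist() for u,v in [(262,213),(312,229)]])
v,u=np.mgrid[0:480,0:640]
r=np.stack([(u-c['cx'])/f,(v-c['cy'])/f,np.ones_like(u,float)],-1)*c['depth'][...,None]
W=r@c['pose'][:3,:3].T+c['pose'][:3,3]
np.save('W.npy',W)
roi=np.zeros((480,640),bool);roi[200:300,220:330]=1
m=(W[...,2]>.040)&roi
n,l,st,ce=cv2.connectedComponentsWithStats(m.astype(np.uint8))
for i in range(1,n): 
  P=W[l==i]; print(st[i],np.round(P.mean(0)*1000,1),np.round(P.min(0)*1000),np.round(P.max(0)*1000))
print('packers')
roi[:]=0;roi[230:380,430:520]=1
m=(W[...,2]>.05)&roi
n,l,st,ce=cv2.connectedComponentsWithStats(m.astype(np.uint8))
for i in range(1,n):
  P=W[l==i]; print(st[i],np.round(P.mean(0)*1000,1),cv2.minAreaRect((P[:,:2]*1000).astype(np.float32)))
for u0,v0 in[(444,244),(476,241),(460,369),(493,365)]:
  print(np.round(toW(c,u0,v0,.018)*1000,1))
im=cv2.resize(c['color'][165:380,180:500],None,fx=2.5,fy=2.5,interpolation=cv2.INTER_CUBIC)
cv2.imwrite('pics/topcrop.png',im[:,:,::-1])
E
```

```text
527.258739354145
board corners [[718.4, 191.6], [660.4, -69.1], [341.6, 2.6], [400.8, 262.1]]
pegs top [[636.1, 128.8], [610.3, 20.0]]
[233 209   1   1   1] [ 345.3  -17.9 1129.3] [ 345.  -18. 1129.] [ 345.  -18. 1129.]
[ 234  209   78   82 4575] [552.8  96.7  52.5] [345. -18.  40.] [ 646.  178. 1129.]
[243 217   1   1   1] [ 345.3  -17.9 1129.3] [ 345.  -18. 1129.] [ 345.  -18. 1129.]
[308 219   1   1   1] [ 345.3  -17.9 1129.3] [ 345.  -18. 1129.] [ 345.  -18. 1129.]
[307 224   8   9  50] [613.2  23.3  48.4] [606.  16.  40.] [621.  31.  54.]
[242 226   1   1   1] [ 345.3  -17.9 1129.3] [ 345.  -18. 1129.] [ 345.  -18. 1129.]
[235 234   1   1   1] [ 345.3  -17.9 1129.3] [ 345.  -18. 1129.] [ 345.  -18. 1129.]
[315 245   1   1   1] [ 345.3  -17.9 1129.3] [ 345.  -18. 1129.] [ 345.  -18. 1129.]
[316 252   1   1   1] [ 345.3  -17.9 1129.3] [ 345.  -18. 1129.] [ 345.  -18. 1129.]
[223 260   1   1   1] [ 345.3  -17.9 1129.3] [ 345.  -18. 1129.] [ 345.  -18. 1129.]
[322 262   1   1   1] [ 345.3  -17.9 1129.3] [ 345.  -18. 1129.] [ 345.  -18. 1129.]
[309 275   1   1   1] [ 345.3  -17.9 112
[... 5532 characters left out ...]
1   1] [ 345.3  -17.9 1129.3] ((345.336669921875, -17.868743896484375), (0.0, 0.0), 0.0)
[512 360   1   1   1] [ 345.3  -17.9 1129.3] ((345.336669921875, -17.868743896484375), (0.0, 0.0), 0.0)
[490 367   1   1   1] [ 345.3  -17.9 1129.3] ((345.336669921875, -17.868743896484375), (0.0, 0.0), 0.0)
[513 369   1   1   1] [ 345.3  -17.9 1129.3] ((345.336669921875, -17.868743896484375), (0.0, 0.0), 0.0)
[515 372   1   1   1] [ 345.3  -17.9 1129.3] ((345.336669921875, -17.868743896484375), (0.0, 0.0), 0.0)
[515 374   1   1   1] [ 345.3  -17.9 1129.3] ((345.336669921875, -17.868743896484375), (0.0, 0.0), 0.0)
[ 609.3 -265.8   18. ]
[ 621.9 -334.7   18. ]
[ 349.7 -307.3   18. ]
[ 363.4 -374.7   18. ]
```

View pics/topcrop.png

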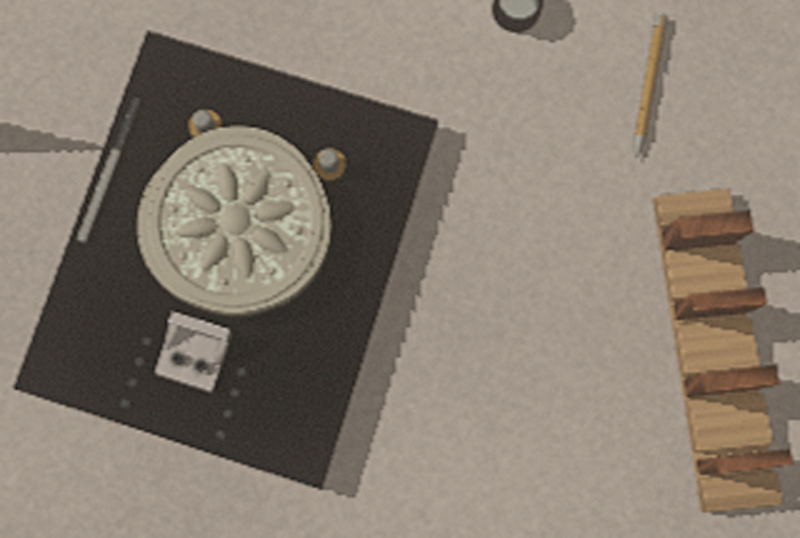

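Call:
step_arm([
  [27,-29,0],
  [54,-58,0],
  [81,-87,0],
  [108,-117,0],
  [135,-147,0],
  [162,-177,0],
  [189,-207,0],
  [216,-237,0],
], claw=[-1,-1,-1,-1,-1,-1,-1,-1], roll=[-0.12,-0.24,-0.36,-0.48,-0.6,-0.72,-0.84,-0.96])

```text
time: 0.82
tool_pos: [0.3901, 0.2832, 0.2311]
eef_rot: [-3.142, -0.0, 1.855]
ft_force: [0.5, 1.1, 0.1]
width: 0.0854
```

Call:
step_arm([
  [27,-29,0],
  [54,-58,0],
  [81,-87,0],
  [108,-117,0],
  [135,-147,0],
  [147,-174,0],
  [147,-174,0],
], claw=[-1,-1,-1,-1,-1,-1,-1], roll=[-0.12,-0.24,-0.36,-0.48,-0.51,-0.51,-0.51])

```text
time: 1.4
tool_pos: [0.5385, 0.1058, 0.23]
eef_rot: [-3.141, 0.003, 1.344]
ft_force: [-0.6, 0.3, -0.0]
width: 0.0857
```

```bash
cat >> h.py <<'E'
from scipy.spatial.transform import Rotation as R
def wshot(save=None):
    s=bot.observe(); c=shot('wrist',save)
    T=np.eye(4); T[:3,:3]=R.from_euler('xyz',s['eef_rot']).as_matrix(); T[:3,3]=s['tool_pos']
    c['pose']=T@c['T_tool_cam']; c['state_t']=s['time']
    print('t',round(float(s['time']),2),np.round(s['tool_pos']*1000,1),np.round(s['eef_rot'],3),'F',np.round(s['ft_force'],1),'w',round(float(s['width'])*1000,2))
    return c
def cloud(c):
    f=K(c);v,u=np.mgrid[0:480,0:640]
    r=np.stack([(u-c['cx'])/f,(v-c['cy'])/f,np.ones_like(u,float)],-1)*c['depth'][...,None]
    W=r@c['pose'][:3,:3].T+c['pose'][:3,3]; W[c['depth']==0]=np.nan
    return W
E
python3 - <<'E'
from h import *
c=wshot('w1.png'); np.savez('w1.npz',**c)
E
```

```text
t 1.4 [538.5 105.8 230. ] [-3.141e+00  3.000e-03  1.344e+00] F [-0.6  0.3 -0. ] w 85.73
```

View pics/w1.png

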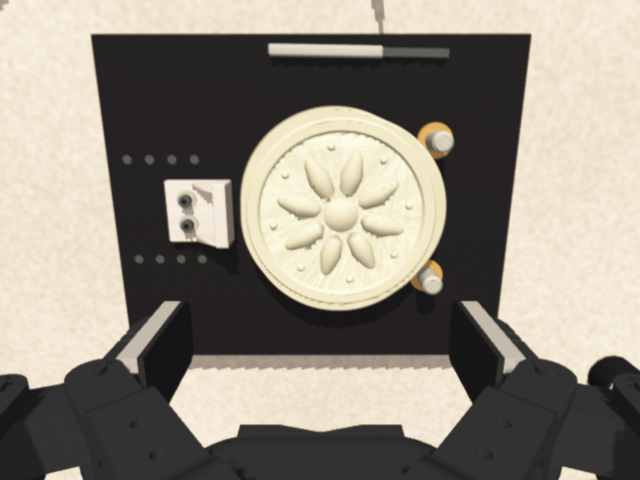

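```bash
python3 - <<'E'
from h import *
c=dict(np.load('w1.npz')); W=cloud(c)*1000
print('depth z board',np.nanmedian(W[300:340,450:460,2]),'stop top',W[212,225],'peg',W[142,441],W[284,432], 'rim',W[120,340])
for n,u,v,z in[('TL',92,34,24),('TR',531,34,24),('BR',498,354,24),('BL',131,354,24),('pegL',441,142,50),('pegR',432,284,50)]:
    print(n,np.round(toW(c,u,v,z/1000)*1000,1))
im=cv2.resize(c['color'][90:330,150:470],None,fx=2.5,fy=2.5,interpolation=cv2.INTER_CUBIC)
cv2.imwrite('pics/w1crop.png',im[:,:,::-1])
E
```

```text
depth z board 248.52843703231144 stop top [466.22202979 119.72987786  49.38867742] peg [636.0652268  134.8623846   50.95229504] [611.88450947  26.3059166   52.03739936] rim [567.06227043 166.7750266   51.72330113]
TL [400.9 268.6  24. ]
TR [720.4 194.9  24. ]
BR [664.9 -67.6  24. ]
BL [338.3   7.6  24. ]
pegL [636.3 134.8  50. ]
pegR [612.3  25.4  50. ]
```

View pics/w1crop.png

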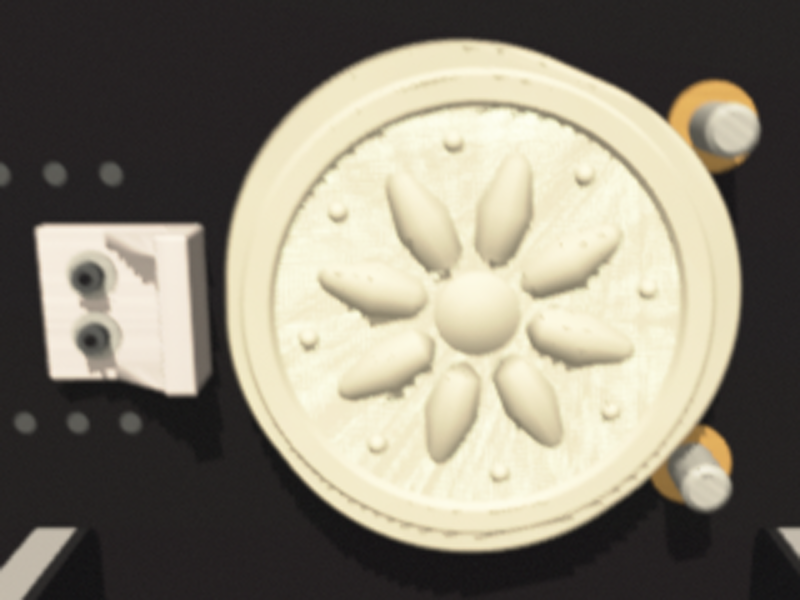

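```bash
cat >> h.py <<'E'
YB=-0.225
ex=np.array([np.cos(YB),np.sin(YB)]);ey=np.array([-np.sin(YB),np.cos(YB)])
def tb(p,o=np.zeros(2)): 
    p=np.asarray(p)[...,:2]-o; return np.stack([p@ex,p@ey],-1)
def rim(c,z=0.046):
    hsv=cv2.cvtColor(c['color'],cv2.COLOR_RGB2HSV)
    m=((hsv[...,2]>110)).astype(np.uint8)
    return m
E
python3 - <<'E'
from h import *
c=dict(np.load('w1.npz'))
pts={'stopT1':(227.5,182,.05),'stopT2':(225,247,.05),'foot1':(233.5,181,.024),'foot2':(229.5,247,.024),'pegL':(441,142,.05),'pegR':(432,284,.05)}
for n,(u,v,z) in pts.items():
    p=toW(c,u,v,z)*1000; print(n,np.round(p[:2],1),np.round(tb(p),1))
g=cv2.cvtColor(c['color'],cv2.COLOR_RGB2GRAY)
# radial edge from centre (341,210)
E=[]
for a in np.linspace(0,2*np.pi,72,endpoint=False):
    r=np.arange(85,125,.25); u=(341+r*np.cos(a)).astype(np.float32);v=(208+r*np.sin(a)).astype(np.float32)
    pr=cv2.remap(g,u[None],v[None],cv2.INTER_LINEAR)[0].astype(float)
    i=np.where(pr<120)[0]
    if len(i): E.append((a,u[i[0]],v[i[0]]))
E=np.array(E); 
B=np.array([tb(toW(c,u,v,.046)*1000) for a,u,v in E])
ce,r=cv2.minEnclosingCircle(B.astype(np.float32)); print(ce,r)
el=cv2.fitEllipse(B.astype(np.float32));print(el)
d=B-np.array(el[0]);
for a,b,l in zip(E[:,0],d,np.hypot(*d.T)): print(round(np.degrees(a)),np.round(l,1),end='; ')
E
```

```text
stopT1 [474.8 141.6] [431.2 244. ]
stopT2 [458.5  92.8] [426.2 192.7]
foot1 [473.4 138.9] [430.5 241. ]
foot2 [454.5  85.6] [424.  184.8]
pegL [636.3 134.8] [590.2 273.3]
pegR [612.3  25.4] [591.2 161.3]
(516.6964721679688, 218.74794006347656) 82.33584594726562
((517.2800903320312, 218.59495544433594), (160.23899841308594, 162.82440185546875), 29.93696403503418)
0 81.7; 5 81.7; 10 81.5; 15 81.1; 20 80.7; 25 80.3; 30 80.2; 35 80.2; 40 79.6; 45 80.0; 50 79.3; 55 79.2; 60 79.8; 65 80.3; 70 80.8; 75 81.3; 80 81.5; 85 82.0; 90 82.1; 95 82.2; 100 82.3; 105 82.1; 110 82.1; 115 81.9; 120 81.5; 125 81.0; 130 80.6; 135 79.9; 140 79.5; 145 79.4; 150 79.4; 155 79.5; 160 79.4; 165 79.4; 170 79.1; 175 78.7; 180 78.8; 185 79.2; 190 79.9; 195 80.5; 200 81.2; 205 81.5; 210 81.9; 215 82.4; 220 82.5; 225 82.7; 230 82.8; 235 82.7; 240 82.7; 245 82.6; 250 82.2; 255 82.1; 260 81.7; 265 81.3; 270 80.7; 275 80.2; 280 79.6; 285 78.8; 290 78.2; 295 77.8; 300 78.1; 305 78.6; 310 79.2; 315 79.6; 325 81.3; 330 81.8; 335 81.3; 340 81.5; 345 81.7; 350 81.8; 355 81.7;
```

```bash
python3 - <<'E'
from h import *
c=dict(np.load('w1.npz'))
im=cv2.resize(c['color'][170:260,155:255],None,fx=6,fy=6,interpolation=cv2.INTER_NEAREST)
im=np.clip((im/255.)**0.6*255,0,255).astype(np.uint8)
cv2.imwrite('pics/stopz.png',im[:,:,::-1])
E
```

```text
(no output)
```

View pics/stopz.png

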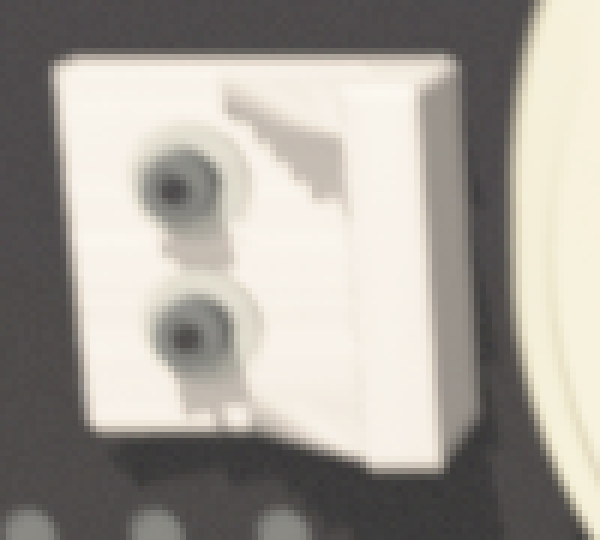

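```bash
python3 - <<'E'
from h import *
c=dict(np.load('w1.npz'))
pts={'stopT1':(224.2,184.7,.05),'stopT2':(228.8,247.8,.05),'foot1':(231.7,180.8,.024),'foot2':(234.7,238.7,.024),'pegL':(441,142,.05),'pegR':(432,284,.05)}
for n,(u,v,z) in pts.items():
    p=toW(c,u,v,z)*1000; print(n,np.round(p[:2],1),np.round(tb(p),1))
# verify peg foot rough
t=np.load('top0.npz')
E
```

```text
stopT1 [471.7 140.2] [428.6 242. ]
stopT2 [461.2  91.5] [429.1 192.1]
foot1 [472.  139.4] [429.  241.2]
foot2 [460.9  91.6] [428.8 192.1]
pegL [636.3 134.8] [590.2 273.3]
pegR [612.3  25.4] [591.2 161.3]
```

Call:
step_arm([
  [-25,19,-20],
  [-50,38,-45],
  [-75,58,-70],
  [-75,58,-105],
  [-75,58,-140],
  [-75,58,-175],
  [-75,58,-200],
  [-75,58,-200],
], claw=[1,1,1,1,1,1,1,1], roll=[0,0,0,0,0,0,0,0])

```text
time: 2.12
tool_pos: [0.4572, 0.1694, 0.0265]
eef_rot: [-3.134, 0.003, 1.353]
ft_force: [-0.7, -0.9, 0.9]
width: 0.0001
```

```bash
cat >> h.py <<'E'
def st():
    s=bot.observe(); p=s['tool_pos']*1000
    print('t',round(float(s['time']),2),np.round(p,1),'board',np.round(tb(p),1),np.round(s['eef_rot'],3),'F',np.round(s['ft_force'],1),'Fb',np.round(tb(s['ft_force']),1),'w',round(float(s['width'])*1000,2))
E
python3 -c "
from h import *
st()
print(np.round(ex,4),ey)
c=shot('wrist','w2.png')"
```

```text
t 2.12 [457.2 169.4  26.5] board [407.9 267.1] [-3.134e+00  3.000e-03  1.353e+00] F [-0.7 -0.9  0.9] Fb [-0.5 -1. ] w 0.11
[ 0.9748 -0.2231] [0.22310636 0.97479411]
```

View pics/w2.png

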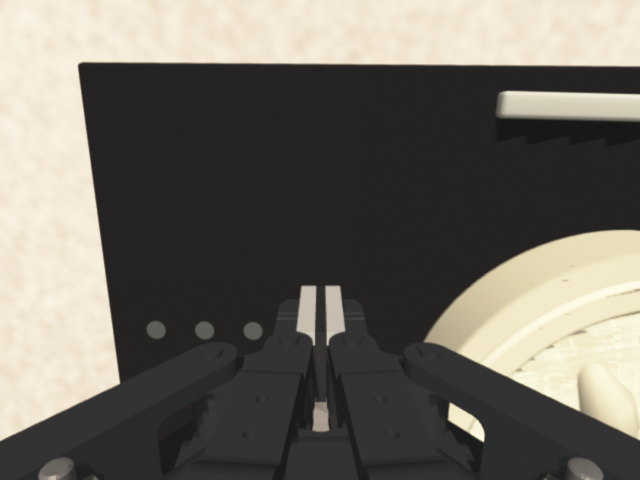

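Call:
step_arm([
  [0,-4,4],
  [5,-5,4],
  [9,-6,4],
  [12,-7,4],
  [12,-7,4],
], claw=[1,1,1,1,1], roll=[0,0,0,0,0])

```text
time: 2.58
tool_pos: [0.475, 0.1618, 0.0366]
eef_rot: [3.139, -0.001, 1.35]
ft_force: [-0.3, -0.3, -0.4]
width: 0.0003
```

```bash
python3 -c "
from h import *
st()"
```

```text
t 2.58 [475.  161.8  36.6] board [427.  263.7] [ 3.139e+00 -1.000e-03  1.350e+00] F [-0.3 -0.3 -0.4] Fb [-0.3 -0.4] w 0.27
```

Call:
step_arm([
  [2,-0.5,0],
  [4,-1,0],
  [6,-1.4,0],
  [8,-1.8,0],
], claw=[1,1,1,1], roll=[0,0,0,0])

```text
time: 2.92
tool_pos: [0.4816, 0.1601, 0.0353]
eef_rot: [-3.141, 0.0, 1.351]
ft_force: [-0.2, 0.5, -0.2]
width: 0.0001
```

Call:
step_arm([
  [1,-0.2,0],
  [2,-0.5,0],
  [3,-0.7,0],
], claw=[1,1,1], roll=[0,0,0])

```text
time: 3.17
tool_pos: [0.4837, 0.1598, 0.0351]
eef_rot: [-3.14, -0.0, 1.351]
ft_force: [-2.9, 1.8, 1.5]
width: 0.0001
```

Call:
step_arm([
  [1,-0.2,0],
  [2,-0.5,0],
  [3,-0.7,0],
], claw=[1,1,1], roll=[0,0,0])

```text
time: 3.42
tool_pos: [0.4873, 0.1589, 0.0352]
eef_rot: [-3.141, -0.0, 1.351]
ft_force: [-2.2, 2.2, -0.0]
width: -0.0001
```

Call:
step_arm([
  [1,-0.2,0],
  [2,-0.5,0],
], claw=[1,1], roll=[0,0])

```text
time: 3.58
tool_pos: [0.4895, 0.1583, 0.0352]
eef_rot: [-3.142, -0.0, 1.351]
ft_force: [-2.1, 1.2, 0.4]
width: 0.0001
```

Call:
step_arm([
  [1,-0.2,0],
  [1,-0.2,0],
], claw=[1,1], roll=[0,0])

```text
time: 3.75
tool_pos: [0.4907, 0.1579, 0.0353]
eef_rot: [3.141, 0.0, 1.351]
ft_force: [-2.0, 1.7, 0.1]
width: 0.0002
```

Call:
step_arm([
  [1,-0.2,0],
  [1,-0.2,0],
], claw=[1,1], roll=[0,0])

```text
time: 3.92
tool_pos: [0.4916, 0.1578, 0.0353]
eef_rot: [3.141, 0.0, 1.351]
ft_force: [-1.7, 1.5, 0.2]
width: 0.0002
```

Call:
step_arm([
  [1,-0.2,0],
  [1,-0.2,0],
], claw=[1,1], roll=[0,0])

```text
time: 4.08
tool_pos: [0.4926, 0.1576, 0.0353]
eef_rot: [3.141, 0.0, 1.351]
ft_force: [-1.4, 0.9, -0.6]
width: -0.0001
```

Call:
step_arm([
  [0.5,-0.1,0],
  [0.5,-0.1,0],
], claw=[1,1], roll=[0,0])

```text
time: 4.25
tool_pos: [0.4928, 0.1575, 0.0353]
eef_rot: [-3.141, 0.0, 1.351]
ft_force: [-2.0, 1.3, -0.2]
width: 0.0001
```

```bash
python3 -c "
from h import *
st()
c=shot('top')
im=cv2.resize(c['color'][195:325,215:335],None,fx=4.5,fy=4.5,interpolation=cv2.INTER_CUBIC)
cv2.imwrite('pics/t3.png',im[:,:,::-1])"
```

```text
t 4.25 [492.8 157.5  35.3] board [445.2 263.5] [-3.141  0.     1.351] F [-2.   1.3 -0.2] Fb [-2.3  0.8] w 0.14
```

View pics/t3.png

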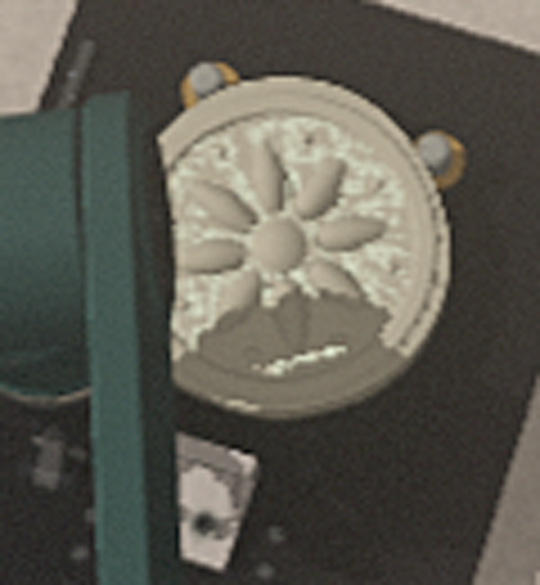

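Call:
step_arm([
  [1,-0.2,0],
  [1,-0.2,0],
], claw=[1,1], roll=[0,0])

```text
time: 4.47
tool_pos: [0.4933, 0.1576, 0.0351]
eef_rot: [-3.14, 0.0, 1.351]
ft_force: [-5.2, 1.9, 0.5]
width: 0.0002
```

Call:
step_arm([
  [1,-0.2,0],
  [1,-0.2,0],
], claw=[1,1], roll=[0,0])

```text
time: 4.63
tool_pos: [0.4936, 0.1576, 0.0351]
eef_rot: [-3.138, -0.0, 1.351]
ft_force: [-6.3, 2.2, 2.0]
width: 0.0003
```

Call:
step_arm([
  [1,-0.2,0],
  [1,-0.2,0],
], claw=[1,1], roll=[0,0])

```text
time: 4.8
tool_pos: [0.4939, 0.1577, 0.035]
eef_rot: [-3.137, -0.0, 1.351]
ft_force: [-7.9, 3.6, 3.6]
width: 0.0003
```

Call:
step_arm([
  [0.5,-0.1,0],
  [0.5,-0.1,0],
], claw=[1,1], roll=[0,0])

```text
time: 4.97
tool_pos: [0.494, 0.1577, 0.035]
eef_rot: [-3.136, -0.0, 1.351]
ft_force: [-8.2, 3.9, 3.3]
width: -0.0
```

Call:
step_arm([
  [-18,4,0],
  [-18,4,36],
  [-25,-26,40],
  [-32,-56,40],
  [-38,-86,36],
  [-38,-86,0],
  [-38,-86,0],
  [-38,-86,0],
], claw=[1,1,1,1,1,1,1,1], roll=[0,0,0,0,0,0,0,0])

```text
time: 5.63
tool_pos: [0.4576, 0.0701, 0.0343]
eef_rot: [-3.139, 0.001, 1.35]
ft_force: [0.0, 0.4, 0.9]
width: 0.0001
```

```bash
python3 -c "
from h import *
st()"
```

```text
t 5.63 [457.6  70.1  34.3] board [430.4 170.4] [-3.139e+00  1.000e-03  1.350e+00] F [0.  0.4 0.9] Fb [-0.1  0.4] w 0.12
```

Call:
step_arm([
  [2.5,-0.5,0],
  [5,-1.1,0],
  [7,-1.6,0],
  [8,-1.8,0],
], claw=[1,1,1,1], roll=[0,0,0,0])

```text
time: 5.97
tool_pos: [0.468, 0.0694, 0.0366]
eef_rot: [3.139, -0.001, 1.352]
ft_force: [0.1, 0.2, -0.4]
width: 0.0002
```

Call:
step_arm([
  [1,-0.2,0],
  [2,-0.5,0],
  [2,-0.5,0],
], claw=[1,1,1], roll=[0,0,0])

```text
time: 6.22
tool_pos: [0.4688, 0.0687, 0.0355]
eef_rot: [3.141, -0.0, 1.351]
ft_force: [-0.4, -0.5, 0.4]
width: -0.0001
```

Call:
step_arm([
  [1,-0.2,0],
  [2,-0.5,0],
  [2,-0.5,0],
], claw=[1,1,1], roll=[0,0,0])

```text
time: 6.47
tool_pos: [0.4706, 0.068, 0.0353]
eef_rot: [3.141, 0.0, 1.351]
ft_force: [0.0, -0.1, -1.0]
width: -0.0002
```

Call:
step_arm([
  [1,-0.2,0],
  [2,-0.5,0],
  [2,-0.5,0],
], claw=[1,1,1], roll=[0,0,0])

```text
time: 6.72
tool_pos: [0.4714, 0.0677, 0.0349]
eef_rot: [-3.139, 0.0, 1.351]
ft_force: [-3.0, 0.5, 1.3]
width: 0.0001
```

Call:
step_arm([
  [1,-0.2,0],
  [2,-0.5,0],
  [2,-0.5,0],
], claw=[1,1,1], roll=[0,0,0])

```text
time: 6.97
tool_pos: [0.4719, 0.0674, 0.0347]
eef_rot: [-3.135, 0.001, 1.351]
ft_force: [-8.9, 1.8, 4.4]
width: 0.0003
```

Call:
step_arm([
  [1,-0.2,0],
  [1,-0.2,0],
], claw=[1,1], roll=[0,0])

```text
time: 7.13
tool_pos: [0.4721, 0.0672, 0.0345]
eef_rot: [-3.133, 0.001, 1.351]
ft_force: [-10.4, 0.8, 4.4]
width: -0.0004
```

Call:
step_arm([
  [1,-0.2,0],
  [1,-0.2,0],
], claw=[1,1], roll=[0,0])

```text
time: 7.3
tool_pos: [0.4722, 0.067, 0.0344]
eef_rot: [-3.132, 0.002, 1.351]
ft_force: [-11.9, 0.8, 6.0]
width: -0.0
```

Call:
step_arm([
  [-14,3,0],
  [-14,3,38],
  [-5,3,75],
  [10,10,110],
  [30,20,145],
  [50,30,170],
  [66,39,180],
  [66,39,180],
], claw=[1,1,1,1,1,1,1,1], roll=[0,0,0,0,0,0,0,0])

```text
time: 7.97
tool_pos: [0.547, 0.1069, 0.2195]
eef_rot: [3.131, -0.004, 1.352]
ft_force: [-1.0, -1.1, -0.2]
width: -0.0005
```

```bash
python3 - <<'E'
from h import *
c=wshot('w4.png'); np.savez('w4.npz',**c); st()
im=cv2.resize(c['color'][90:330,150:470],None,fx=2.5,fy=2.5,interpolation=cv2.INTER_CUBIC)
cv2.imwrite('pics/w4crop.png',im[:,:,::-1])
E
```

```text
t 7.97 [547.  106.9 219.5] [ 3.131 -0.004  1.352] F [-1.  -1.1 -0.2] w -0.49
t 8.02 [544.5 106.1 216.9] board [507.1 224.9] [ 3.137e+00 -1.000e-03  1.352e+00] F [-0.7  0.1 -0.3] Fb [-0.7 -0. ] w -0.09
```

View pics/w4crop.png

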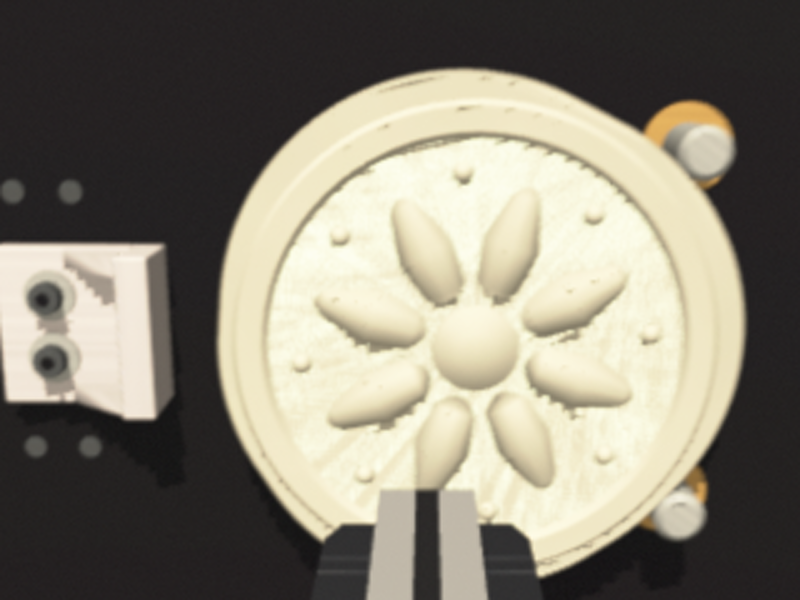

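View pics/w4.png

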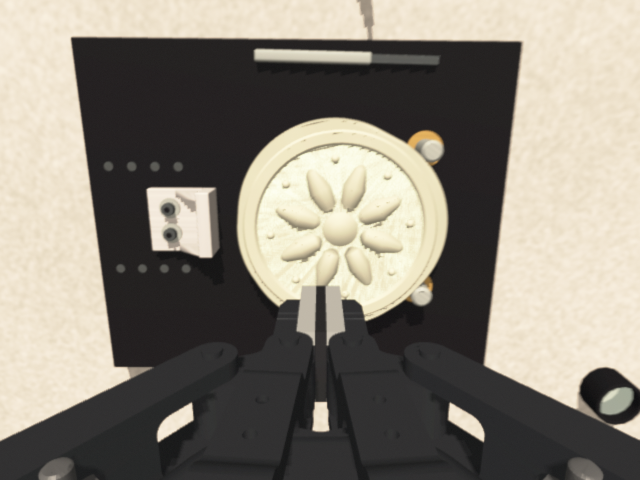

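```bash
python3 - <<'E'
from h import *
c=dict(np.load('w4.npz'))
g=cv2.cvtColor(c['color'],cv2.COLOR_RGB2GRAY)
im=cv2.resize(c['color'][120:310,395:450],None,fx=4,fy=4,interpolation=cv2.INTER_CUBIC)
im2=cv2.resize(c['color'][170:290,140:260],None,fx=5,fy=5,interpolation=cv2.INTER_CUBIC)
im2=np.clip((im2/255.)**0.6*255,0,255).astype(np.uint8)
im=np.clip((im/255.)**0.7*255,0,255).astype(np.uint8)
h=600; im=np.vstack([im,np.zeros((600,im.shape[1],3),np.uint8)])[:600]
# split pegs
a=cv2.resize(c['color'][120:180,390:460],None,fx=5,fy=5,interpolation=cv2.INTER_CUBIC)
b=cv2.resize(c['color'][260:320,390:460],None,fx=5,fy=5,interpolation=cv2.INTER_CUBIC)
cv2.imwrite('pics/z4a.png',np.vstack([a,b])[:,:,::-1]); cv2.imwrite('pics/z4b.png',im2[:,:,::-1])
E
```

```text
(no output)
```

View pics/z4a.png

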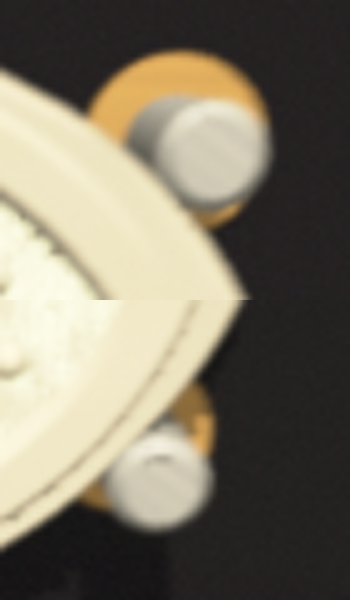

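View pics/z4b.png

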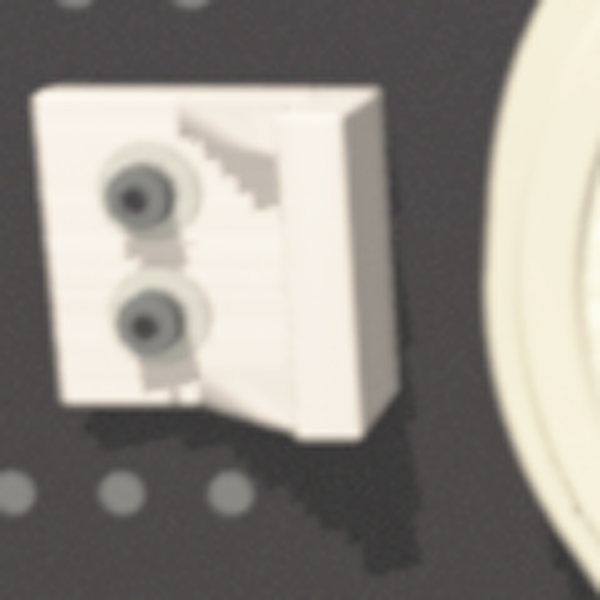

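```bash
cat >> h.py <<'E'
def B(c,u,v,z): return tb(toW(c,u,v,z)*1000)
def rimpts(c,u0,v0,z=.048,thr=120,r0=80,r1=130):
    g=cv2.cvtColor(c['color'],cv2.COLOR_RGB2GRAY); out=[]
    for a in np.linspace(0,2*np.pi,120,endpoint=False):
        r=np.arange(r0,r1,.25); u=(u0+r*np.cos(a)).astype(np.float32);v=(v0+r*np.sin(a)).astype(np.float32)
        p=cv2.remap(g,u[None],v[None],cv2.INTER_LINEAR)[0].astype(float)
        i=np.where(p<thr)[0]
        if len(i): out.append((a,u[i[0]],v[i[0]]))
    out=np.array(out); return out,np.array([B(c,u,v,z) for a,u,v in out])
E
python3 - <<'E'
from h import *
c=dict(np.load('w4.npz'))
st_=[B(c,140+345/5,170+112/5,.05),B(c,140+362/5,170+438/5,.05),B(c,140+382/5,170+90/5,.024),B(c,140+400/5,170+388/5,.024)]
print(np.round(st_,1))
pl=B(c,390+211/5,120+150/5,.05); pr=B(c,390+160/5,260+(480-300)/5,.05); print('pegs',pl,pr,np.hypot(*(pl-pr)))
for z in(.048,.045):
    e,P=rimpts(c,342,220,z); sx=np.mean([s[0] for s in st_]); sy=np.mean([s[1] for s in st_])
    Q=P-[sx,sy]; k=np.argsort(Q[:,0])[:6]; k=[i for i in range(len(Q)) if abs(Q[i,1])<30 and Q[i,0]<60]; print('gap',z,np.round(Q[k][:,:],1).tolist())
    for p in(pl,pr):
        d=np.hypot(*(P-p).T); i=np.argsort(d)[:6]; print(np.round(d[i],1), np.round(P[i]-p,1).tolist())
E
```

```text
[[429.3 241.5]
 [428.8 191.3]
 [428.9 240.8]
 [429.1 191.5]]
pegs [591.16128464 273.01216116] [591.4848907  160.11470034] 112.89792460922249
gap 0.048 [[22.1, -26.2], [20.8, -21.9], [20.0, -17.6], [19.4, -13.2], [18.8, -8.9], [18.6, -4.5], [18.8, -0.2], [19.1, 4.1], [19.6, 8.3], [19.9, 12.5], [20.5, 16.7], [21.2, 20.8], [22.1, 24.9], [23.1, 29.0]]
[ 8.4  9.5  9.5  9.6 13.1 13.3] [[8.1, 2.3], [-9.4, -1.1], [-0.6, -9.5], [6.4, 7.1], [1.5, -13.0], [-1.3, 13.3]]
[ 7.8  8.2  8.5  9.1 12.5 12.7] [[7.4, 2.5], [7.3, -3.8], [4.0, -7.5], [-9.1, -0.4], [2.1, 12.3], [-12.3, -3.2]]
gap 0.045 [[21.6, -27.1], [20.3, -22.8], [19.4, -18.5], [18.8, -14.1], [18.2, -9.7], [18.0, -5.3], [18.3, -0.9], [18.6, 3.4], [19.0, 7.7], [19.4, 11.9], [19.9, 16.1], [20.7, 20.3], [21.6, 24.4], [22.6, 28.6]]
[ 8.8  9.2  9.8 10.1 13.2 13.5] [[-8.7, -1.3], [9.0, 2.1], [0.2, -9.8], [7.3, 7.0], [-0.5, 13.2], [2.4, -13.3]]
[ 8.4  8.5  9.6 10.1 11.5 12.4] [[8.3, 1.3], [-8.4, -1.6], [8.2, -5.1], [4.9, -8.8], [2.9, 11.2], [-11.6, -4.5]]
```

Call:
step_arm([
  [-5,-38,0],
  [-11,-78,0],
  [-17,-118,0],
  [-23,-158,0],
  [-28,-198,-5],
  [-34,-238,-10],
  [-40,-278,-20],
  [-46,-318,-30],
], claw=[0,0,0,0,0,0,0,0], roll=[0.1,0.2,0.3,0.377,0.377,0.377,0.377,0.377])

```text
time: 8.68
tool_pos: [0.4944, -0.2141, 0.1838]
eef_rot: [-3.14, -0.001, 1.727]
ft_force: [1.3, 0.6, 1.0]
width: 0.043
```

Call:
step_arm([
  [-6,-38,-2],
  [-11,-73,-5],
  [-11,-78,-5],
  [-11,-78,-5],
], claw=[0,0,0,0], roll=[0,0,0,0])

```text
time: 9.02
tool_pos: [0.4832, -0.292, 0.178]
eef_rot: [-3.139, -0.003, 1.723]
ft_force: [-0.6, 0.0, 0.4]
width: 0.0425
```

```bash
python3 - <<'E'
from h import *
c=wshot('w5.png'); np.savez('w5.npz',**c); st()
E
```

```text
t 9.02 [ 483.2 -292.   178. ] [-3.139e+00 -3.000e-03  1.723e+00] F [-0.6  0.   0.4] w 42.54
t 9.07 [ 484.  -290.4  178.6] board [ 536.6 -175.1] [-3.140e+00 -3.000e-03  1.726e+00] F [-0.6  0.4  0.9] Fb [-0.7  0.3] w 42.92
```

View pics/w5.png

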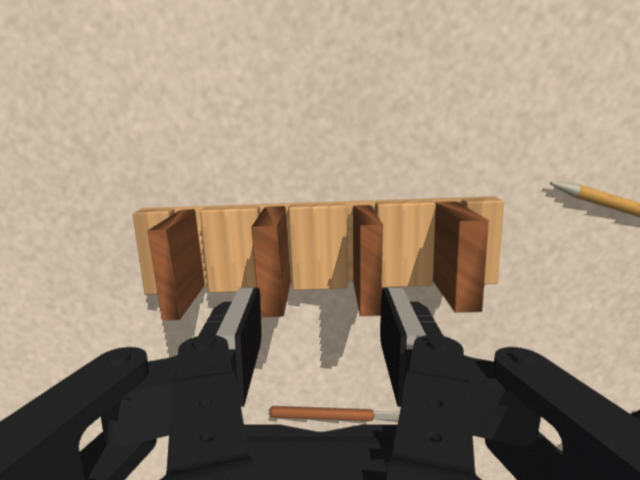

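```bash
python3 - <<'E'
from h import *
c=dict(np.load('w5.npz'))
a=[cv2.resize(c['color'][195:325,u:u+65],None,fx=3,fy=4,interpolation=cv2.INTER_CUBIC) for u in(140,245,340,425)]
im=np.hstack(a); im=np.clip((im/255.)**0.7*255,0,255).astype(np.uint8); print(im.shape)
cv2.imwrite('pics/z5.png',im[:,:,::-1])
E
```

```text
(520, 780, 3)
```

View pics/z5.png

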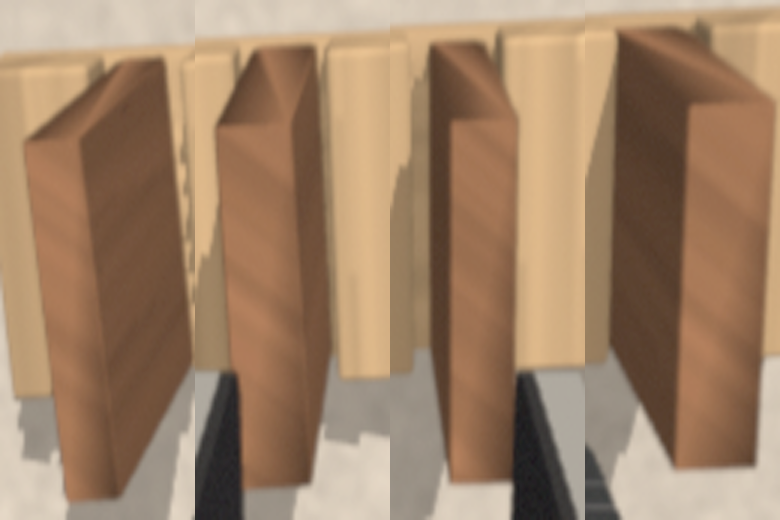

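```bash
python3 - <<'E'
from h import *
c=dict(np.load('w5.npz'))
def q(i,pts):
    u0=(140,245,340,425)[i]
    P=np.array([toW(c,u0+(x-195*i)/3,195+y/4,.068)*1000 for x,y in pts])[:,:2]
    l=P[[2,3]].mean(0)-P[[0,1]].mean(0)
    print(i,'ctr',np.round(P.mean(0),1),'thick',np.round([np.hypot(*(P[1]-P[0])),np.hypot(*(P[3]-P[2]))],1),'len',np.round(np.hypot(*l),1),'yaw',np.round(np.arctan2(l[0],-l[1])*1.,3))
q(0,[(28,142),(82,140),(65,498),(118,496)])
q(1,[(218,125),(293,123),(243,486),(312,484)])
q(2,[(450,120),(517,118),(450,481),(516,479)])
q(3,[(690,103),(770,100),(675,467),(757,465)])
E
```

```text
0 ctr [ 390.7 -334.4] thick [11.  11.5] len 59.4 yaw 0.187
1 ctr [ 455.2 -322. ] thick [15.2 14.8] len 60.0 yaw 0.198
2 ctr [ 518.3 -311.4] thick [13.6 14.2] len 59.8 yaw 0.182
3 ctr [ 579.3 -299.3] thick [16.1 17.5] len 60.0 yaw 0.196
```

Call:
step_arm([
  [35,-3,-15],
  [70,-6,-40],
  [95,-9,-65],
  [95,-9,-80],
  [95,-9,-80],
  [95,-9,-80],
], claw=[0,0,0,0,0,0], roll=[0.01,0.02,0.029,0.029,0.029,0.029])

```text
time: 9.57
tool_pos: [0.5798, -0.2969, 0.0987]
eef_rot: [-3.139, -0.003, 1.759]
ft_force: [0.0, -0.0, 0.7]
width: 0.0429
```

```bash
python3 - <<'E'
from h import *
c=wshot('w6.png'); np.savez('w6.npz',**c); st()
E
```

```text
t 9.57 [ 579.8 -296.9   98.7] [-3.139e+00 -3.000e-03  1.759e+00] F [ 0.  -0.   0.7] w 42.9
t 9.62 [ 580.4 -298.   101. ] board [ 632.3 -160.9] [ 3.142 -0.     1.758] F [ 1.5 -0.   0.2] Fb [1.5 0.3] w 42.27
```

View pics/w6.png

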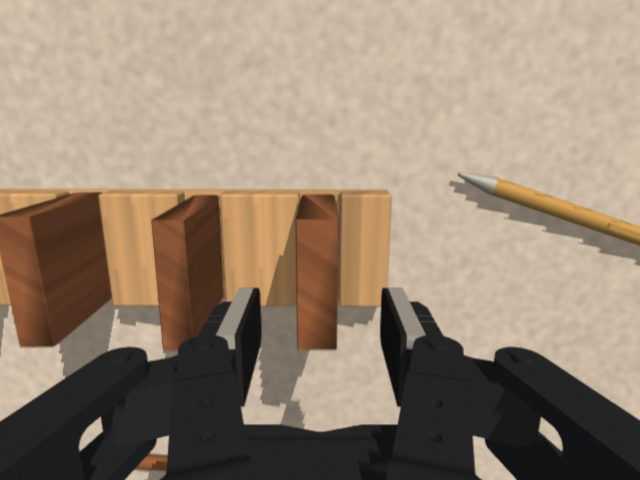

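Call:
step_arm([
  [-1,-1,-30],
  [-1,-1,-61],
  [-1,-1,-61],
  [-1,-1,-61],
  [-1,-1,-61],
  [-1,-1,-61],
  [-1,-1,-61],
], claw=[0,0,0,1,1,1,1], roll=[0,0,0,0,0,0,0], grip_force=30)

```text
time: 10.2
tool_pos: [0.5809, -0.3013, 0.0426]
eef_rot: [3.138, 0.004, 1.757]
ft_force: [-0.6, -0.9, 5.8]
width: 0.0176
```

```bash
python3 -c "
from h import *
st()"
```

```text
t 10.2 [ 580.9 -301.3   42.6] board [ 633.4 -164.1] [3.138 0.004 1.757] F [-0.6 -0.9  5.8] Fb [-0.4 -1. ] w 17.56
```

Call:
step_arm([
  [0,0,35],
  [0,0,70],
  [-5,25,95],
  [-14,62,98],
  [-23,100,98],
  [-32,138,98],
  [-41,176,98],
  [-50,214,98],
], claw=[1,1,1,1,1,1,1,1], roll=[0,0,-0.07,-0.14,-0.21,-0.28,-0.35,-0.41])

```text
time: 10.87
tool_pos: [0.5293, -0.0849, 0.1391]
eef_rot: [3.138, -0.0, 1.343]
ft_force: [0.8, -0.1, -0.1]
width: 0.0176
```

Call:
step_arm([
  [-10,38,0],
  [-20,76,0],
  [-30,114,0],
  [-40,152,0],
  [-50,185,-5],
  [-55,199,-8],
  [-55,199,-8],
  [-55,199,-8],
], claw=[1,1,1,1,1,1,1,1], roll=[0,0,0,0,0,0,0,0])

```text
time: 11.53
tool_pos: [0.4747, 0.1132, 0.1305]
eef_rot: [3.139, -0.0, 1.349]
ft_force: [0.1, -0.8, -0.5]
width: 0.0172
```

```bash
python3 - <<'E'
from h import *
c=wshot('w7.png'); np.savez('w7.npz',**c); st()
E
```

```text
t 11.53 [474.7 113.2 130.5] [ 3.139 -0.     1.349] F [ 0.1 -0.8 -0.5] w 17.21
t 11.58 [475.1 112.3 130.5] board [438.1 215.5] [3.139 0.    1.347] F [ 0.6 -0.1 -0.3] Fb [ 0.6 -0. ] w 17.54
```

View pics/w7.png

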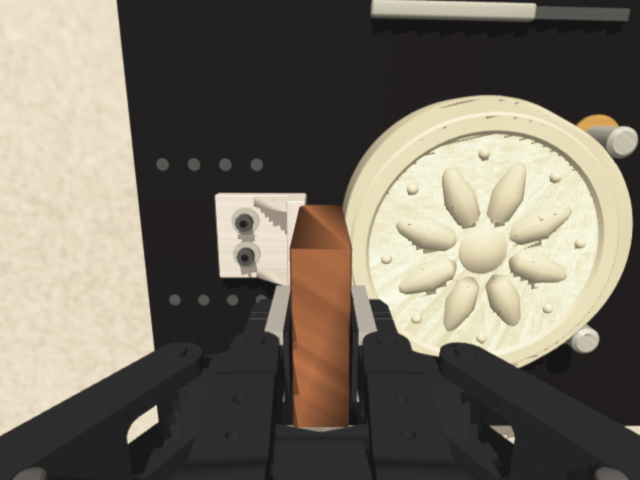

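```bash
python3 - <<'E'
from h import *
c=dict(np.load('w7.npz'))
im=cv2.resize(c['color'][180:300,270:390],None,fx=5,fy=5,interpolation=cv2.INTER_CUBIC)
im=np.clip((im/255.)**0.6*255,0,255).astype(np.uint8)
cv2.imwrite('pics/z7.png',im[:,:,::-1])
for z in(.048,.046): 
  e,P=rimpts(c,485,240,z,thr=120,r0=100,r1=160)
  s=(P[:,1]>200)&(P[:,1]<245)&(P[:,0]<470); print(np.round(P[s],1).tolist())
E
```

```text
[[454.8, 203.0], [454.6, 207.3], [454.6, 211.5], [454.5, 215.5], [453.5, 219.5], [452.4, 223.6], [451.3, 227.8], [450.5, 232.0], [450.4, 236.2], [450.3, 240.5], [451.0, 244.6]]
[[454.9, 202.3], [454.8, 206.6], [454.7, 210.8], [454.6, 214.9], [453.6, 219.0], [452.5, 223.1], [451.4, 227.3], [450.6, 231.6], [450.5, 235.8], [450.4, 240.1], [451.1, 244.2]]
```

View pics/z7.png

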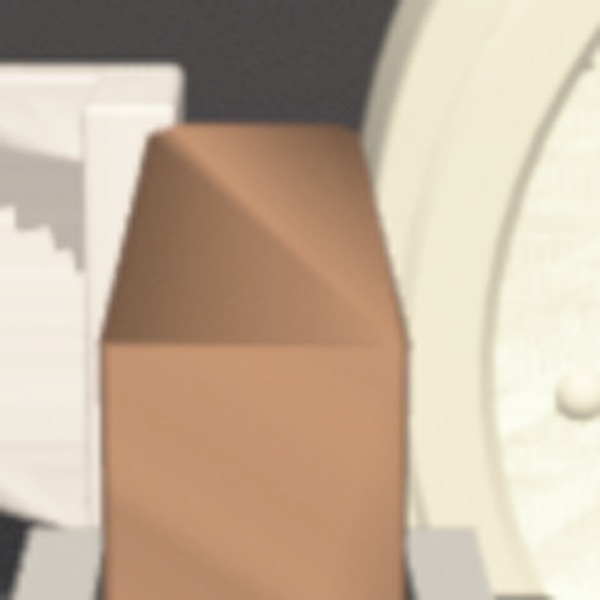

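```bash
python3 - <<'E'
from h import *
c=dict(np.load('w7.npz'))
print('stop top',B(c,306,201,.05),'stop foot',B(c,306.6,194,.024))
print('packer end L/R',B(c,300,207,.094),B(c,342,207,.094))
print('packer top end L/R',B(c,291,248.5,.156),B(c,351.5,248.5,.156))
# rim bottom silhouette rows
g=cv2.cvtColor(c['color'],cv2.COLOR_RGB2GRAY)
for v in range(150,210,8):
    r=g[v,325:420].astype(int); i=np.argmax(r>90); print(v,325+i,np.round(B(c,325+i,v,.026),1),np.round(B(c,325+i,v,.044),1))
E
```

```text
stop top [429.96737266 241.48214775] stop foot [429.54687281 240.78950961]
packer end L/R [428.73818556 247.114214  ] [446.66858107 247.16898894]
packer top end L/R [428.82615828 247.47093137] [446.21538613 247.51950162]
150 367 [464.  266.5] [462.1 267.7]
158 361 [460.8 262. ] [459.  263.5]
166 357 [458.6 257.4] [457.  259.3]
174 353 [456.4 252.9] [455.  255.1]
182 349 [454.2 248.2] [452.9 250.8]
190 347 [453.1 243.6] [451.9 246.4]
198 345 [452.1 238.8] [450.9 242.1]
206 343 [451.  234.1] [449.9 237.7]
```

Call:
step_arm([
  [1,-0.2,-20],
  [1,-0.2,-35],
  [1,-0.2,-38],
  [1,-0.2,-38],
], claw=[1,1,1,1], roll=[0,0,0,0])

```text
time: 11.92
tool_pos: [0.4751, 0.1111, 0.0905]
eef_rot: [-3.14, 0.001, 1.345]
ft_force: [0.2, -1.1, 0.5]
width: 0.0175
```

```bash
python3 - <<'E'
from h import *
c=wshot('w8.png'); np.savez('w8.npz',**c); st()
im=cv2.resize(c['color'][150:290,230:410],None,fx=4.4,fy=4.2,interpolation=cv2.INTER_CUBIC)
im=np.clip((im/255.)**0.6*255,0,255).astype(np.uint8)
cv2.imwrite('pics/z8.png',im[:,:,::-1])
E
```

```text
t 11.92 [475.1 111.1  90.5] [-3.140e+00  1.000e-03  1.345e+00] F [ 0.2 -1.1  0.5] w 17.55
t 11.97 [475.9 111.4  91.6] board [439.  214.8] [3.142 0.    1.345] F [ 0.9  1.2 -0.5] Fb [0.6 1.3] w 17.31
```

View pics/z8.png

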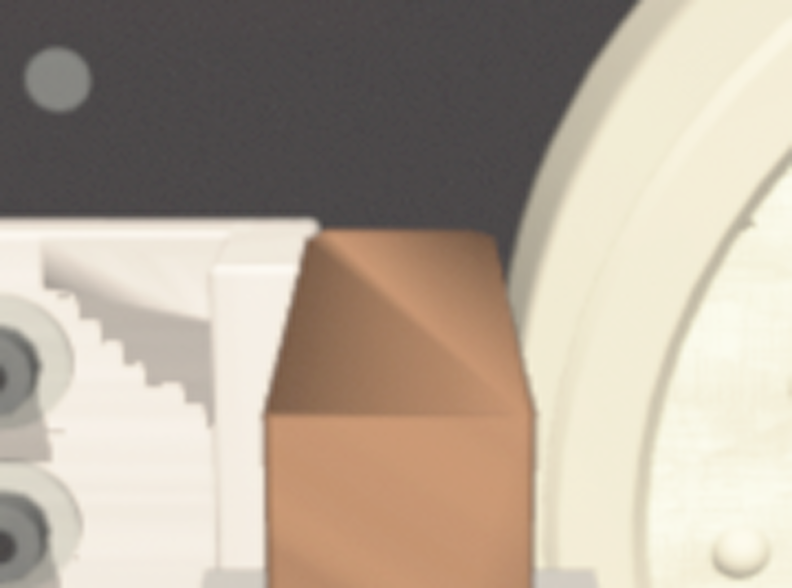

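```bash
python3 - <<'E'
from h import *
c=dict(np.load('w8.npz'))
print('stop',B(c,302.3,203,.050),B(c,302.3,203,.024))
print('packer',B(c,299.3,206.7,.0555),B(c,343,206.7,.0555), 'bottom',B(c,301.5,204.5,.0525),B(c,341.5,204.5,.0525))
print('plate back',B(c,230+215/4.4,150+270/4.2,.05))
e,P=rimpts(c,485,240,.048,thr=120,r0=100,r1=190)
g=cv2.cvtColor(c['color'],cv2.COLOR_RGB2GRAY)
for v in range(150,206,8):
    r=g[v,330:420].astype(int); i=np.argmax(r>90); print(v,330+i,np.round(B(c,330+i,v,.026),1),np.round(B(c,330+i,v,.044),1))
E
```

```text
stop [430.41449    246.17231436] [429.25436684 241.15179385]
packer [429.37161237 245.64472969] [447.86225534 245.63923878] bottom [430.17457716 246.00064012] [447.36032086 245.99536395]
plate back [420.08193793 241.15200679]
150 375 [464.3 267.1] [462.  268.4]
158 369 [461.5 263.4] [459.5 265. ]
166 364 [459.2 259.6] [457.4 261.5]
174 360 [457.4 255.8] [455.8 258. ]
182 356 [455.5 251.9] [454.1 254.5]
190 353 [454.2 248. ] [452.8 250.9]
198 350 [452.8 244. ] [451.5 247.3]
```

Call:
step_arm([
  [0,0,-2],
  [0,0,-4],
  [0,0,-5],
], claw=[1,1,1], roll=[0,0,0])

```text
time: 12.22
tool_pos: [0.476, 0.1123, 0.087]
eef_rot: [3.14, -0.0, 1.346]
ft_force: [-0.7, 1.2, -0.9]
width: 0.0173
```

Call:
step_arm([
  [0,0,-1.5],
  [0,0,-2],
], claw=[1,1], roll=[0,0])

```text
time: 12.38
tool_pos: [0.4755, 0.1125, 0.0844]
eef_rot: [3.141, -0.0, 1.347]
ft_force: [-0.3, 0.1, -0.2]
width: 0.0174
```

Call:
step_arm([
  [0,0,-1],
  [0,0,-1],
], claw=[1,1], roll=[0,0])

```text
time: 12.55
tool_pos: [0.4754, 0.1125, 0.0832]
eef_rot: [3.142, 0.0, 1.347]
ft_force: [-0.2, -0.2, -1.0]
width: 0.0171
```

Call:
step_arm([
  [0,0,-1],
  [0,0,-2],
  [0,0,-2],
], claw=[1,1,1], roll=[0,0,0])

```text
time: 12.8
tool_pos: [0.4754, 0.1125, 0.0811]
eef_rot: [-3.142, 0.0, 1.347]
ft_force: [0.5, -0.2, -0.6]
width: 0.0171
```

Call:
step_arm([
  [0,0,-1],
  [0,0,-2],
  [0,0,-2],
], claw=[1,1,1], roll=[0,0,0])

```text
time: 13.05
tool_pos: [0.4753, 0.1125, 0.0791]
eef_rot: [-3.141, 0.0, 1.347]
ft_force: [-0.9, -0.9, -0.4]
width: 0.0173
```

Call:
step_arm([
  [0,0,-1],
  [0,0,-2],
  [0,0,-2],
], claw=[1,1,1], roll=[0,0,0])

```text
time: 13.3
tool_pos: [0.4753, 0.1124, 0.0771]
eef_rot: [-3.141, 0.0, 1.347]
ft_force: [0.0, 0.4, 0.6]
width: 0.0178
```

Call:
step_arm([
  [0,0,-1.5],
  [0,0,-3],
  [0,0,-4],
  [0,0,-4],
], claw=[1,1,1,1], roll=[0,0,0,0])

```text
time: 13.63
tool_pos: [0.4753, 0.1124, 0.073]
eef_rot: [-3.141, 0.0, 1.347]
ft_force: [0.8, 1.2, -0.6]
width: 0.0172
```

Call:
step_arm([
  [0,0,-1.5],
  [0,0,-3],
  [0,0,-4],
  [0,0,-4],
], claw=[1,1,1,1], roll=[0,0,0,0])

```text
time: 13.97
tool_pos: [0.4753, 0.1124, 0.069]
eef_rot: [-3.141, 0.0, 1.347]
ft_force: [0.3, 0.4, 0.3]
width: 0.0174
```

Call:
step_arm([
  [0,0,-1],
  [0,0,-2],
  [0,0,-3],
  [0,0,-3],
], claw=[1,1,1,1], roll=[0,0,0,0])

```text
time: 14.3
tool_pos: [0.4753, 0.1124, 0.0661]
eef_rot: [-3.141, 0.0, 1.347]
ft_force: [1.1, 0.6, -0.3]
width: 0.0172
```

Call:
step_arm([
  [0,0,-1],
  [0,0,-2],
  [0,0,-2],
], claw=[1,1,1], roll=[0,0,0])

```text
time: 14.55
tool_pos: [0.4753, 0.1124, 0.0641]
eef_rot: [-3.141, 0.0, 1.347]
ft_force: [-0.5, 0.6, -1.0]
width: 0.0176
```

Call:
step_arm([
  [0,0,-1],
  [0,0,-1.5],
  [0,0,-1.5],
], claw=[1,1,1], roll=[0,0,0])

```text
time: 14.8
tool_pos: [0.4754, 0.1125, 0.0627]
eef_rot: [-3.141, 0.0, 1.347]
ft_force: [-0.3, -0.2, 0.0]
width: 0.0175
```

Call:
step_arm([
  [0,0,-0.5],
  [0,0,-1],
  [0,0,-1],
], claw=[1,1,1], roll=[0,0,0])

```text
time: 15.05
tool_pos: [0.4755, 0.1125, 0.0626]
eef_rot: [3.141, -0.0, 1.347]
ft_force: [-2.0, -0.5, 4.1]
width: 0.018
```

Call:
step_arm([
  [0,0,-0.5],
  [0,0,-1],
  [0,0,-1],
], claw=[1,1,1], roll=[0,0,0])

```text
time: 15.3
tool_pos: [0.4756, 0.1126, 0.0625]
eef_rot: [3.141, -0.0, 1.347]
ft_force: [-3.2, -0.5, 9.7]
width: 0.0175
```

```bash
python3 - <<'E'
from h import *
c=wshot('w9.png'); np.savez('w9.npz',**c); st()
c=shot('scene'); 
im=cv2.resize(c['color'][165:285,260:430],None,fx=4.5,fy=4.5,interpolation=cv2.INTER_CUBIC)
cv2.imwrite('pics/s9.png',im[:,:,::-1])
E
```

```text
t 15.3 [475.6 112.6  62.5] [ 3.141 -0.     1.347] F [-3.2 -0.5  9.7] w 17.46
t 15.35 [475.6 112.6  62.6] board [438.5 215.9] [ 3.141 -0.     1.347] F [-4.3 -0.7  8.9] Fb [-4.1 -1.7] w 17.49
```

View pics/w9.png

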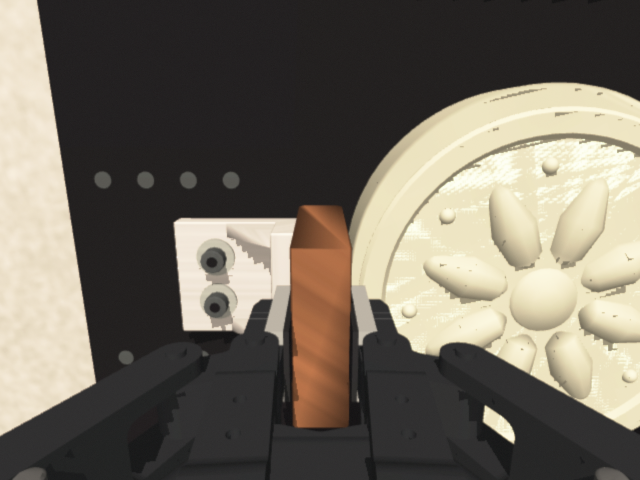

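View pics/s9.png

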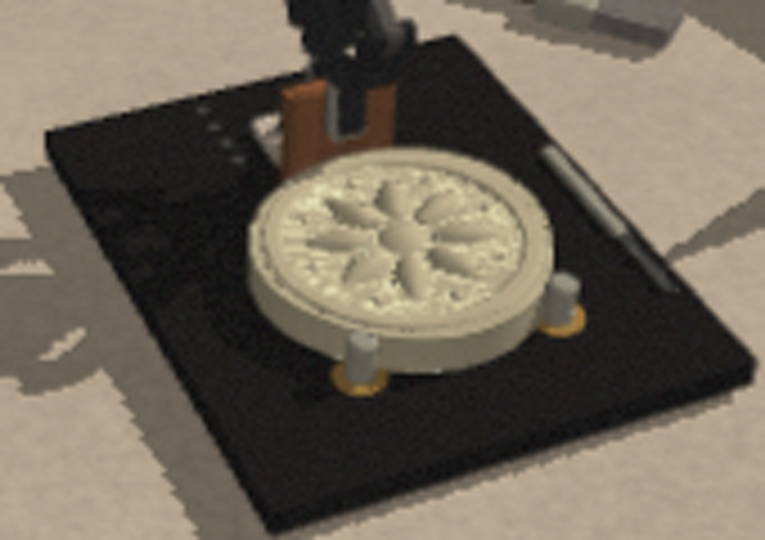

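Call:
step_arm([
  [0,0,1],
  [0,0,1],
  [0,0,1],
  [0,0,1],
  [0,0,1],
], claw=[0.1,0.1,0.1,0.1,0.1], roll=[0,0,0,0,0])

```text
time: 15.82
tool_pos: [0.4753, 0.1124, 0.0614]
eef_rot: [-3.141, 0.0, 1.347]
ft_force: [-0.8, 0.1, -0.1]
width: 0.0383
```

Call:
step_arm([
  [0,0,15],
  [0,0,40],
  [0,0,75],
  [20,0,110],
  [45,-3,140],
  [65,-6,160],
  [65,-6,160],
  [65,-6,160],
], claw=[0.1,0.1,0.1,0.1,0.1,0.1,0.1,0.1], roll=[0,0,0,0,0,0,0,0])

```text
time: 16.48
tool_pos: [0.5414, 0.1063, 0.2226]
eef_rot: [3.14, -0.001, 1.346]
ft_force: [-0.6, 1.4, -0.3]
width: 0.0386
```

```bash
python3 - <<'E'
from h import *
c=wshot(); c=wshot('w10.png'); np.savez('w10.npz',**c); st()
im=cv2.resize(c['color'][90:330,120:440],None,fx=2.5,fy=2.5,interpolation=cv2.INTER_CUBIC)
cv2.imwrite('pics/z10.png',im[:,:,::-1])
c=shot('scene'); 
im=cv2.resize(c['color'][165:285,260:430],None,fx=4.5,fy=4.5,interpolation=cv2.INTER_CUBIC)
cv2.imwrite('pics/s10.png',im[:,:,::-1])
E
```

```text
t 16.48 [541.4 106.3 222.6] [ 3.140e+00 -1.000e-03  1.346e+00] F [-0.6  1.4 -0.3] w 38.58
t 16.53 [540.  106.4 220.8] [-3.14   0.     1.347] F [-1.1  0.1 -0.3] w 38.48
t 16.58 [539.2 106.5 219.9] board [501.8 224.1] [-3.138e+00  1.000e-03  1.347e+00] F [-0.8  1.  -1. ] Fb [-1.   0.8] w 38.69
```

View pics/z10.png

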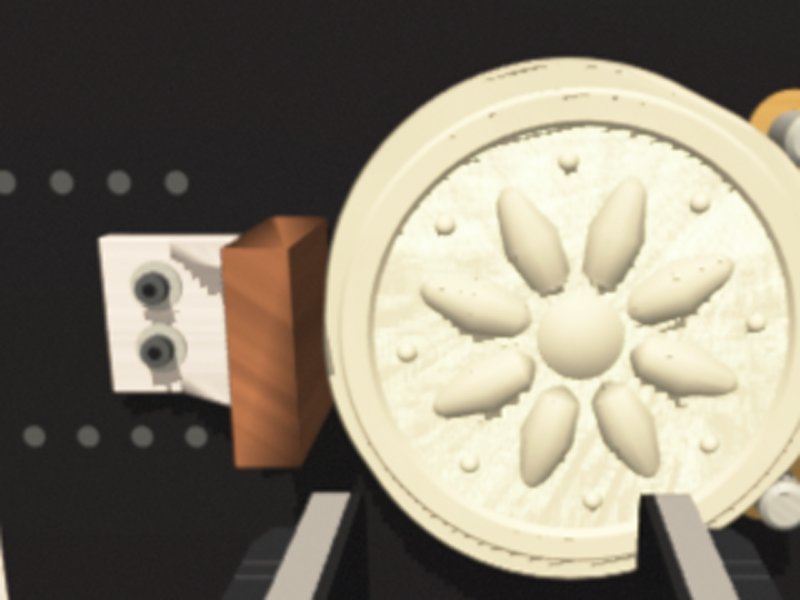

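View pics/s10.png

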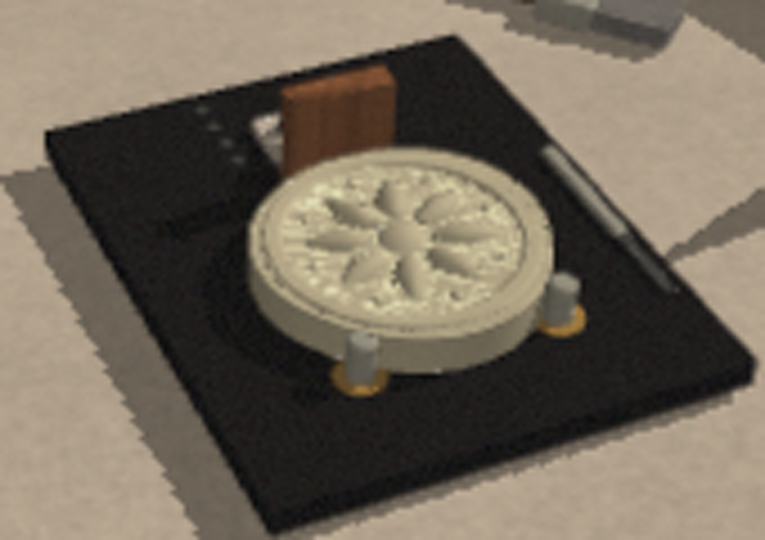

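```bash
python3 - <<'E'
from h import *
c=dict(np.load('w10.npz'))
W=cloud(c)*1000
print('packer top z',np.nanmedian(W[200:265,216:234,2]),'board z near',np.nanmedian(W[100:140,150:200,2]))
for x,y in[(222,250),(290,250),(237,467),(300,467)]:
    print(np.round(B(c,120+x/2.5,90+y/2.5,.088),1))
a=cv2.resize(c['color'][110:170,400:460],None,fx=6,fy=6,interpolation=cv2.INTER_CUBIC)
b=cv2.resize(c['color'][255:315,400:460],None,fx=6,fy=6,interpolation=cv2.INTER_CUBIC)
cv2.imwrite('pics/z10p.png',np.hstack([a,b])[:,:,::-1])
E
```

```text
packer top z 88.95978640261792 board z near 24.923366430716687
[430.  246.8]
[447.7 246.8]
[430.1 186.9]
[447.4 186.9]
```

View pics/z10p.png

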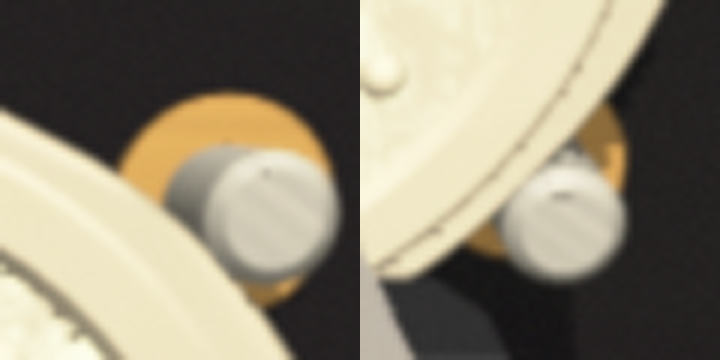

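Call:
step_arm([
  [25,-26,-10],
  [50,-52,-40],
  [74,-77,-75],
  [74,-77,-105],
  [74,-77,-110],
  [74,-77,-110],
  [74,-77,-110],
], claw=[0.1,0.1,0.1,0.1,0.1,0.1,0.1], roll=[0,0,0,0,0,0,0])

```text
time: 17.22
tool_pos: [0.6134, 0.0303, 0.1118]
eef_rot: [-3.14, -0.0, 1.348]
ft_force: [0.7, -0.1, 0.4]
width: 0.0384
```

```bash
python3 - <<'E'
from h import *
c=wshot(); c=wshot('w11.png'); np.savez('w11.npz',**c); st()
E
```

```text
t 17.22 [613.4  30.3 111.8] [-3.14  -0.     1.348] F [ 0.7 -0.1  0.4] w 38.44
t 17.27 [614.6  30.4 113.9] [ 3.139e+00 -1.000e-03  1.348e+00] F [0.9 0.4 0.3] w 38.59
t 17.32 [615.2  30.5 114.9] board [592.9 167. ] [ 3.137e+00 -1.000e-03  1.348e+00] F [-0.4  0.3  1.1] Fb [-0.5  0.2] w 38.11
```

View pics/w11.png

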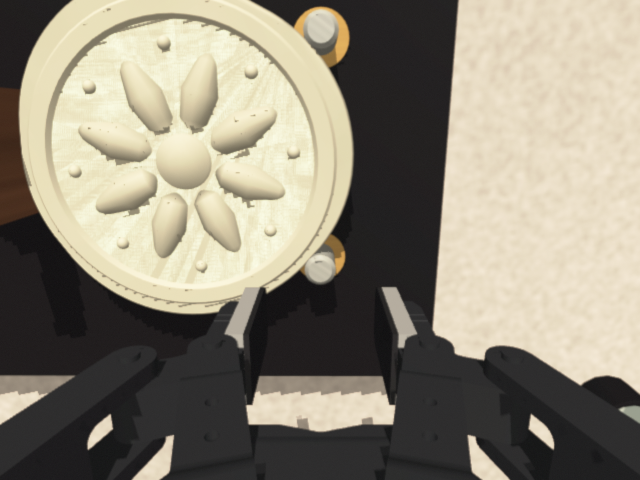

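```bash
python3 - <<'E'
from h import *
c=dict(np.load('w11.npz'))
a=cv2.resize(c['color'][0:75,270:360],None,fx=4.4,fy=4.4,interpolation=cv2.INTER_CUBIC)
b=cv2.resize(c['color'][220:295,270:360],None,fx=4.4,fy=4.4,interpolation=cv2.INTER_CUBIC)
cv2.imwrite('pics/z11.png',np.hstack([a,b])[:,:,::-1])
E
```

```text
(no output)
```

View pics/z11.png

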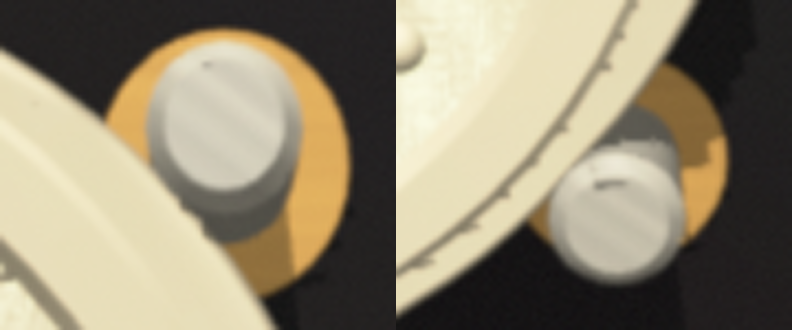

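```bash
python3 - <<'E'
from h import *
def go(f,pl,pr,c0):
    c=dict(np.load(f)); im=cv2.resize(c['color'],None,fx=4,fy=4,interpolation=cv2.INTER_CUBIC).astype(int)
    print(f,'col near', c['color'][int(pl[1]),int(pl[0])])
    d=im[...,0]-im[...,2]; V=im[...,0]
    m=((V>140)&(d>17)&(d<85)).astype(np.uint8)
    m=cv2.morphologyEx(m,cv2.MORPH_OPEN,np.ones((9,9)));m=cv2.morphologyEx(m,cv2.MORPH_CLOSE,np.ones((15,15)))
    n,l,s,ce=cv2.connectedComponentsWithStats(m); k=l[int(c0[1]*4),int(c0[0]*4)]
    cn,_=cv2.findContours((l==k).astype(np.uint8),cv2.RETR_EXTERNAL,cv2.CHAIN_APPROX_NONE); q=max(cn,key=len)[:,0]/4-.375
    cv2.imwrite('pics/m.png',(l==k).astype(np.uint8)*255)
    for z in(.048,.045):
        P=np.array([B(c,u,v,z) for u,v in q])
        for nm,p in(('L',pl),('R',pr)):
            pc=B(c,p[0],p[1],.05); dd=np.hypot(*(P-pc).T); i=dd.argmin(); print(z,nm,np.round(pc,1),'gap',round(dd[i]-8,2),'at',np.round(P[i]-pc,1))
    return c
go('w4.npz',(432.2,150),(422,296),(342,220))
go('w11.npz',(270+224/4.4,117/4.4),(270+(617-396)/4.4,220+218/4.4),(185,160))
go('w10.npz',(400+272/6,110+213/6),(400+(563-360)/6,255+222/6),(340,225))
E
```

```text
w4.npz col near [209 203 182]
0.048 L [591.2 273. ] gap -0.81 at [ 0.1 -7.2]
0.048 R [591.5 160.1] gap -0.64 at [5.6 4.8]
0.045 L [591.2 273. ] gap -1.04 at [-6.9 -0.5]
0.045 R [591.5 160.1] gap -0.67 at [6.  4.2]
w11.npz col near [209 203 185]
0.048 L [592.4 273.4] gap -1.98 at [ 4.  -4.5]
0.048 R [592.4 159.7] gap -1.23 at [ 5.5 -3.9]
0.045 L [592.4 273.4] gap -2.38 at [ 0.9 -5.5]
0.045 R [592.4 159.7] gap -0.74 at [6.3 3.6]
w10.npz col near [209 203 182]
0.048 L [591.9 273. ] gap -1.21 at [ 2.2 -6.4]
0.048 R [591.6 160.1] gap -0.88 at [-4.8 -5.2]
0.045 L [591.9 273. ] gap -0.97 at [-0. -7.]
0.045 R [591.6 160.1] gap -0.57 at [-6.7 -3.3]
```

```bash
python3 - <<'E'
from h import *
def go(f,pl,pr,c0):
    c=dict(np.load(f)); im=cv2.resize(c['color'],None,fx=4,fy=4,interpolation=cv2.INTER_CUBIC).astype(int)
    d=im[...,0]-im[...,2]; V=im[...,0]
    m=((V>120)&(d<95)).astype(np.uint8)
    m=cv2.morphologyEx(m,cv2.MORPH_CLOSE,np.ones((15,15)))
    n,l,s,ce=cv2.connectedComponentsWithStats(m); k=l[int(c0[1]*4),int(c0[0]*4)]
    cn,_=cv2.findContours((l==k).astype(np.uint8),cv2.RETR_EXTERNAL,cv2.CHAIN_APPROX_NONE); q=max(cn,key=len)[:,0]/4-.375
    for z in(.048,.045):
        P=np.array([B(c,u,v,z) for u,v in q])
        for nm,p in(('L',pl),('R',pr)):
            pc=B(c,p[0],p[1],.05); ce=np.array([522.5,217]); v=P-ce; a0=np.arctan2(*(pc-ce)[::-1])
            a=np.arctan2(v[:,1],v[:,0])-a0; r=np.hypot(*v.T)
            dd=np.hypot(*(P-pc).T)
            s=(np.abs(a)<.42)&(dd>11.5)&(r<86)&(r>74)&(np.abs(a)>.1)
            if s.sum()<20: print('few');continue
            for it in range(3):
                co=np.polyfit(a[s],r[s],3); res=r-np.polyval(co,a); s&=np.abs(res)<.6
            aa=np.linspace(-.2,.2,200); X=ce+np.polyval(co,aa)[:,None]*np.stack([np.cos(a0+aa),np.sin(a0+aa)],-1)
            print(f,z,nm,'n',s.sum(),(a[s]<0).sum(),'gap',round(np.hypot(*(X-pc).T).min()-8,2))
go('w4.npz',(432.2,150),(422,296),(342,220))
go('w11.npz',(270+224/4.4,117/4.4),(270+(617-396)/4.4,220+218/4.4),(185,160))
go('w10.npz',(400+272/6,110+213/6),(400+(563-360)/6,255+222/6),(340,225))
E
```

```text
w4.npz 0.048 L n 147 123 gap -1.24
w4.npz 0.048 R n 191 102 gap -1.31
w4.npz 0.045 L n 147 119 gap -1.6
w4.npz 0.045 R n 192 101 gap -2.68
w11.npz 0.048 L n 364 166 gap 0.09
w11.npz 0.048 R n 222 91 gap -1.16
w11.npz 0.045 L n 364 167 gap -0.19
w11.npz 0.045 R n 216 82 gap -1.87
w10.npz 0.048 L n 148 124 gap -0.91
w10.npz 0.048 R n 130 43 gap -1.21
w10.npz 0.045 L n 149 123 gap -1.28
w10.npz 0.045 R n 139 48 gap -2.89
```

Call:
step_arm([
  [-38,4,10],
  [-76,8,10],
  [-114,12,5],
  [-148,16,0],
  [-148,16,-30],
  [-148,16,-60],
  [-148,16,-77],
  [-148,16,-77],
], claw=[1,1,1,1,1,1,1,1], roll=[0,0,0,0,0,0,0,0])

```text
time: 17.98
tool_pos: [0.4641, 0.0463, 0.0336]
eef_rot: [-3.139, 0.001, 1.348]
ft_force: [-1.0, -0.2, -1.4]
width: 0.0001
```

Call:
step_arm([
  [0,0,0],
  [0,0,0],
], claw=[1,1], roll=[0,0])

```text
time: 18.15
tool_pos: [0.4685, 0.0458, 0.0378]
eef_rot: [3.136, -0.001, 1.347]
ft_force: [-0.2, 0.4, 0.6]
width: 0.0001
```

```bash
python3 - <<'E'
from h import *
c=wshot('w12.png'); st()
d=np.cos(.7)*ex+np.sin(.7)*ey; print(d)
E
```

```text
t 18.15 [468.5  45.8  37.8] [ 3.136e+00 -1.000e-03  1.347e+00] F [-0.2  0.4  0.6] w 0.06
t 18.2 [468.7  45.7  37.8] board [446.6 149.1] [ 3.136e+00 -1.000e-03  1.347e+00] F [-0.3  0.7 -0. ] Fb [-0.4  0.6] w 0.19
[0.88929272 0.45733845]
```

View pics/w12.png

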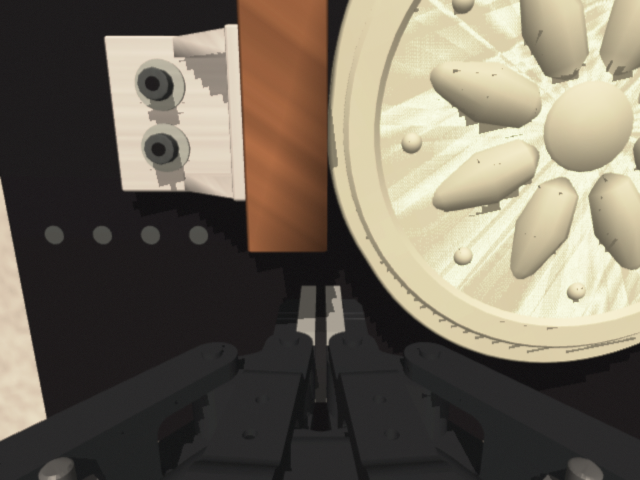

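Call:
step_arm([
  [1.8,0.9,0],
  [3.6,1.8,0],
  [5.4,2.7,0],
  [5.4,2.7,0],
], claw=[1,1,1,1], roll=[0,0,0,0])

```text
time: 18.53
tool_pos: [0.4727, 0.0483, 0.0354]
eef_rot: [3.14, -0.0, 1.347]
ft_force: [-0.5, 0.4, -0.5]
width: -0.0002
```

Call:
step_arm([
  [0.9,0.5,0],
  [1.8,0.9,0],
  [1.8,0.9,0],
], claw=[1,1,1], roll=[0,0,0])

```text
time: 18.78
tool_pos: [0.4737, 0.0491, 0.0348]
eef_rot: [-3.142, 0.0, 1.347]
ft_force: [0.1, 0.5, -0.2]
width: -0.0001
```

Call:
step_arm([
  [0.9,0.5,0],
  [1.8,0.9,0],
  [1.8,0.9,0],
], claw=[1,1,1], roll=[0,0,0])

```text
time: 19.03
tool_pos: [0.4756, 0.05, 0.0348]
eef_rot: [3.141, -0.0, 1.347]
ft_force: [-0.6, -0.6, -0.3]
width: 0.0003
```

Call:
step_arm([
  [0.9,0.5,0],
  [1.8,0.9,0],
  [1.8,0.9,0],
], claw=[1,1,1], roll=[0,0,0])

```text
time: 19.28
tool_pos: [0.4769, 0.0508, 0.0347]
eef_rot: [-3.141, 0.001, 1.347]
ft_force: [-1.1, -0.3, -0.2]
width: 0.0
```

Call:
step_arm([
  [0.9,0.5,0],
  [0.9,0.5,0],
  [0.9,0.5,0],
], claw=[1,1,1], roll=[0,0,0])

```text
time: 19.53
tool_pos: [0.4773, 0.051, 0.0346]
eef_rot: [-3.14, 0.001, 1.347]
ft_force: [-3.7, -2.6, 1.8]
width: -0.0001
```

Call:
step_arm([
  [0.9,0.5,0],
  [0.9,0.5,0],
  [0.9,0.5,0],
], claw=[1,1,1], roll=[0,0,0])

```text
time: 19.78
tool_pos: [0.4775, 0.0512, 0.0345]
eef_rot: [-3.138, 0.002, 1.347]
ft_force: [-5.7, -4.1, 3.1]
width: 0.0001
```

Call:
step_arm([
  [0.9,0.5,0],
  [0.9,0.5,0],
  [0.9,0.5,0],
], claw=[1,1,1], roll=[0,0,0])

```text
time: 20.03
tool_pos: [0.4777, 0.0514, 0.0345]
eef_rot: [-3.137, 0.003, 1.347]
ft_force: [-8.3, -4.5, 4.8]
width: 0.0003
```

Call:
step_arm([
  [0.9,0.5,0],
  [0.9,0.5,0],
  [0.9,0.5,0],
], claw=[1,1,1], roll=[0,0,0])

```text
time: 20.28
tool_pos: [0.4779, 0.0515, 0.0344]
eef_rot: [-3.135, 0.005, 1.347]
ft_force: [-9.6, -5.9, 6.7]
width: 0.0003
```

Call:
step_arm([
  [-8,-4,0],
  [-14,-10,5],
  [-14,-14,40],
  [-14,-14,78],
  [-5,0,110],
  [20,20,135],
  [50,40,165],
  [60,55,185],
], claw=[1,1,1,1,1,1,1,1], roll=[0,0,0,0,0,0,0,0])

```text
time: 20.95
tool_pos: [0.5435, 0.1086, 0.2228]
eef_rot: [3.136, -0.003, 1.346]
ft_force: [-0.4, -0.2, 1.2]
width: 0.0004
```

Call:
step_arm([
  [0,0,0],
  [0,0,0],
  [0,0,0],
  [0,0,0],
], claw=[1,1,1,1], roll=[0,0,0,0])

```text
time: 21.28
tool_pos: [0.5396, 0.1072, 0.2182]
eef_rot: [-3.139, 0.001, 1.346]
ft_force: [-0.1, -0.2, 0.7]
width: 0.0001
```

```bash
python3 - <<'E'
from h import *
c=wshot('w13.png'); np.savez('w13.npz',**c); st()
W=cloud(c)*1000
im=cv2.resize(c['color'][90:330,120:440],None,fx=2.5,fy=2.5,interpolation=cv2.INTER_CUBIC)
cv2.imwrite('pics/z13.png',im[:,:,::-1])
a=cv2.resize(c['color'][110:170,400:460],None,fx=6,fy=6,interpolation=cv2.INTER_CUBIC)
b=cv2.resize(c['color'][255:315,400:460],None,fx=6,fy=6,interpolation=cv2.INTER_CUBIC)
cv2.imwrite('pics/z13p.png',np.hstack([a,b])[:,:,::-1])
E
```

```text
t 21.28 [539.6 107.2 218.2] [-3.139e+00  1.000e-03  1.346e+00] F [-0.1 -0.2  0.7] w 0.09
t 21.33 [539.6 107.1 218.1] board [502.1 224.8] [-3.139e+00  1.000e-03  1.346e+00] F [0.2 0.2 0.6] Fb [0.1 0.3] w 0.01
```

View pics/z13.png

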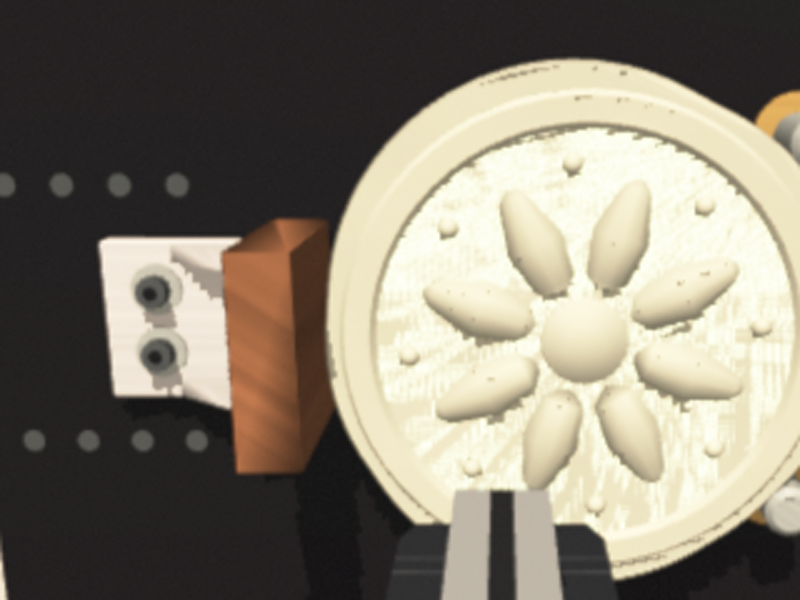

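View pics/z13p.png

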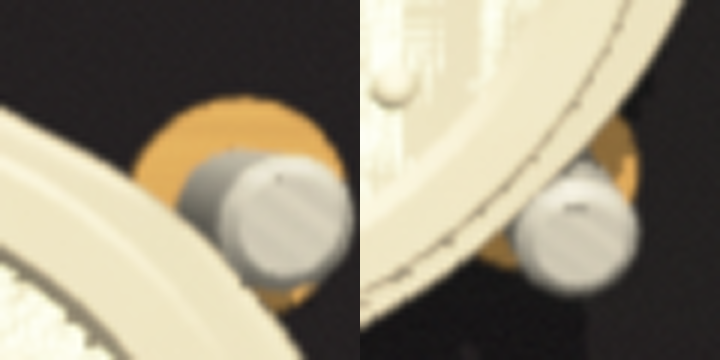

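```bash
python3 - <<'E'
from h import *
c=dict(np.load('w13.npz'))
for x,y in[(223,253),(291,253),(237,473),(302,472)]: print(np.round(B(c,120+x/2.5,90+y/2.5,.088)-[429.3,216.6],1))
print(bot.close_job()); st()
E
```

```text
[ 1.  30.4]
[18.5 30.4]
[  0.7 -29.9]
[ 18.4 -29.6]
the job is handed in; nothing more can be done
None
the job is handed in; nothing more can be done
```

The job is handed in at about 21 s. The medallion is seated on both pegs, and the 18 mm packer stands fully down in the middle of the gap. No verdict was reported.

- **Medallion:** I slid it up with the closed fingers, pushing first left and then right of the stop. After the packer was in, I pushed once more towards the left peg, and it held firm at about 11 N with no sliding. No push went above about 13 N.
- **Packer choice:** The gap measured about 18–18.6 mm in the wrist pictures. I tried the thickest packer first: 18 mm by picture, 17.5 mm by gripper reading. It slid in with no measurable resistance until it met the board. I pressed it down with about 10 N and released it. The 12, 14 and 16 mm packers stayed in the stand, so I did not try any of them.
- **Last checks:**
  - The packer's centre is about 9.6 mm from the stop face and within 0.5 mm of the stop's middle, and it is square. After release its top was 64 mm above the board, which means it is fully down.
  - In the final close-ups the rim appears to touch both pegs.
- **What disagreed:**
  - My numeric rim-to-peg estimates scattered by about 1 mm between pictures and came out mostly negative. I therefore relied on the firm pushes and the close-ups for the seating. Contact at the right peg was judged from the first left-side push and the pictures only.
  - The top camera differed from the wrist camera by about 5 mm in y, so I used the wrist camera for positions.

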